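# Slide the alignment rod into its guide tube

### The arm

A 7-joint arm with a two-finger parallel gripper is mounted at the origin on the work surface. World frame = base frame: x ahead of the robot, y to its left, z up, the work surface at z = 0. Lengths are in m, angles in degrees, forces in N, time in s.
With the tool pointing down it reaches from about 0.425 to 0.875 m from the base axis. Payload 4.7 kg.
Tool frame: the origin (TCP) lies on the centre line of the jaws, within the pads' length; the fingertips stand 8 mm ahead of it and the grasp point (between the pads) lies 11 mm behind it; z points along the fingers, x is the direction in which the jaws open and shut, and the axes are right-handed (so a half turn about z gives the same grasp; the last joint's range is limited). The gripper opens to 87 mm and grips with 3 to 60 N. Pads are 19 mm wide; open, the fingers measure 117 mm over their backs; the gripper's body (75 mm by 190 mm) begins 51 mm behind the grasp point.
Start: joints at [-71.213, 18.392, -4.016, 83.108, 1.295, 78.541, -3.26], TCP at [0.201, 0.618, 0.231] pointing down, gripper open.
Joint ranges: [-163.93, 163.93], [-17.29, 119.83], [-79.2, 71.16], [3.27, 140.29], [-89.18, 269.18], [5.43, 117.66], [-154.24, 154.24]. Speed limits (degrees/s): [147.25, 147.25, 180, 180, 180, 180, 180].

### API

Orientations are given as [roll, pitch, yaw] about the fixed x, y, z axes, in that order (R = Rz(yaw) Ry(pitch) Rx(roll)).
In Python, from cell import telemetry, read_camera, get_calibration, sign_off gives the robot as it stands. The module is installed in compiled form; this text tells all that it offers.
- The arm moves only by the tool carry_out, never from a script. Its arguments are lists of equal length, an entry for each row: "translation": the shift along the tool's x, y, z in cm, a list of three; "turn": the turn about the tool's z in rad; "gripper": the opening, from 0 (shut) to 1 (fully open). In form: {"translation": [[dx, dy, dz], ...], "turn": [turn, ...], "gripper": [gripper, ...]}. A call has 1 to 5 rows; each row is the pose to reach, as a shift and turn from the pose commanded when the call began, along the tool's axes at that moment; what a row does not reach only later rows make up. A row lasts 1/8 s, in which the tool goes at most 62.5 mm and 10.7 degrees, less where a joint would pass 70% of its speed; a pose out of reach is approached as far as the arm can. A call with a gripper value outside its range is refused whole. The fingers move at their own pace and stop on an object; "squeeze" is the grip in N (left out, the last holds). Time passes only in rows, so rows that repeat a pose let the fingers close. It gives the time, the measured TCP pose, the force and the opening at its end, in the units of the state.
- telemetry.get_obs(): the state, without advancing time (a new reading comes with each control period).
- read_camera(name): name is "scene" or "top" or "wrist"; returns the picture (384x512x3 uint8, red, green, blue); there is no depth.
- get_calibration(name): a dict with "fx", "fy", "cx", "cy" (pixels), "R" (3x3) and "t" (3): a world point X has camera coordinates R X + t. Camera axes: x right, y down, z forward; pixel columns grow to the right and rows downward; lengths in m; the calibration is good to about 2 mm. A picture is of the moment at which its call begins: read the wrist's pose just before it. get_calibration takes no time and is no camera call; for the wrist camera it gives the pose at the moment of the call.
- sign_off(): hands the job in, once; it reports no verdict.
The state is a dict: "time_s": time; "qpos": joint angles; "joint_velocities": joint speeds; "effort": joint torques, N m; "tool_pos": TCP position; "tool_rot": TCP orientation; "force": force on the tool from outside, world axes, zero at the start; "wrist_torque": the same for the moment, N m; "grip_width": finger opening in m.
Only numpy, scipy, OpenCV 4.12 (cv2) and the standard library are available. Lean on these libraries where they do the work, as an engineer would, in place of code of your own. Each camera call takes 0.05 s, during which the arm holds its last target.

### The job

Lift the steel post that stands in front of the guide tube's flared mouth and stand it upright in the middle of the black rubber mat. Then take the long steel rod off its rest by the bare shaft, feed its tapered tip straight into the flared mouth, let go once it lies well inside the tube, and take it again at the knob to slide it fully home, the knob's shoulder against the mouth of the tube. Leave the other things on the table alone.

Things in the scene. Friction and masses are not known exactly. Their poses are not given: they have to be found in the camera images.
- guide_mouth (a point): Centre of the flared mouth of the fixed guide tube, on its axis, 60 mm above the table. x axis = feed direction (level, into the tube, roughly world +y), z up. Bare aluminium tube 130 mm long, open at both ends, bore 16 mm diameter, outside 23 mm; over the first 14 mm the bore flares to 23 mm (rim 30 mm outside).
- guide: The guide tube's fixed stand; origin on the table under guide_mouth, x axis = feed direction. Black base plate 150 x 70 x 8 mm starting 7 mm before the mouth; two black clamp posts 45 and 105 mm past the mouth, 40 mm wide, up to 77 mm high. Nothing stands beyond the tube on its axis.
- guide_exit (a point): Centre of the far end of the guide tube, 130 mm past the mouth along its axis; same axes.
- rod_center (a point): Mid-length of the loose rod, on its axis; x axis towards the tapered tip. 280 mm long: steel shaft 12 mm diameter, 250 mm long, last 6 mm tapered to 7 mm; black knob at the tail 28 mm diameter, 30 mm long. About 0.26 kg, centre of mass some 6 mm towards the knob. Starts level on its rest, tip roughly to +y, 50 mm up. Let go in the tube its knob sinks: 20 mm with 60 mm in, under 8 mm with 110 mm or more in.
- rod_knob (a point): Centre of the knob at the rod's tail, on the axis, 125 mm behind rod_center; axes as rod_center. In the rest, the knob sits in a pocket whose cheeks stand 3 mm beside it and reach 4 mm above it, so it can be gripped only once out of the rest.
- rod_shoulder (a point): Centre of the knob's front face (shoulder), where the shaft begins, 110 mm behind rod_center; axes as rod_center. Fully home, this lies at guide_mouth, and the tip sticks out 120 mm beyond guide_exit.
- rod_tip (a point): Front end of the rod's tapered tip, 140 mm ahead of rod_center; axes as rod_center.
- rod_rest: Fixed rest in which the rod starts; origin on the table under rod_center, x along the rod to its tip. Black plate 300 x 60 x 8 mm; slotted aluminium saddle under the shaft (x = 87 to 103 mm, 36 wide, 56 high) and aluminium pocket around the knob (x = -147 to -103 mm, 48 wide, 68 high), both open above. Between them the shaft is free, 42 mm above the plate; the rod lifts straight up.
- post_center (a point): Centre, half-way up, of the loose plain steel post that stands upright in the way of the rod, 60 to 130 mm before the guide's mouth: 90 mm high, pillar 25 mm diameter on a foot 40 mm diameter and 8 mm thick, about 0.25 kg. z axis up along the post.
- mat_center (a point): Centre of the top of the fixed square black rubber mat, 120 x 120 mm, 3 mm thick, at the right-hand side of the work.
- power_brick: Bystander: loose black power supply brick, 150 x 70 x 38 mm; origin at the centre of its underside.
- mirror_mount: Bystander: loose mirror mount on a short pedestal, 105 mm high, 50 mm wide; origin at the centre of its underside.
- lens_tube: Bystander: loose upright lens tube, 41 mm diameter, 55 mm high; origin at the centre of its underside.
- screwdriver: Bystander: loose screwdriver lying flat, 170 mm long; origin under it.
There are look-alikes about, which are no part of the job. Leave any purple or red look-alike of the part that bears post_center alone.

How it is judged (in metres and radians):
On the way, in this order (a step that is already met when the one before it is completed fails the run):
1. the post stands upright on the mat, let go (horizontal distance between post_center and mat_center below 0.045 m and angle between post_center's own z axis and vertical below 0.1 rad and height (world z) of post_center below 0.053 m and contact force between the fingers and post below 0.1 N and linear speed of post below 0.02 m/s), for 0.2 s.
2. the rod's tip is at least 50 mm inside the guide tube, in line with it (x of rod_tip in the frame of guide_mouth above 0.05 m and angle between the x axis of rod_center and the x axis of guide_mouth, either way round below 0.09 rad and y of rod_tip in the frame of guide_mouth between -0.006 and 0.006 m and z of rod_tip in the frame of guide_mouth between -0.006 and 0.006 m), for 0.1 s.
3. the rod lies in the tube untouched by the fingers, not yet home (x of rod_tip in the frame of guide_mouth above 0.05 m and y of rod_tip in the frame of guide_mouth between -0.006 and 0.006 m and z of rod_tip in the frame of guide_mouth between -0.006 and 0.006 m and contact force between the fingers and rod below 0.1 N and x of rod_shoulder in the frame of guide_mouth below -0.012 m), for 0.1 s.
At the end, for the whole second after the job is handed in: the rod lies at rest in the guide tube with the knob's shoulder within 5 mm of the tube's mouth and its tip out of the far end, and the post stands upright on the mat, its centre within 45 mm of the mat's centre (x of rod_shoulder in the frame of guide_mouth above -0.005 m and distance between rod_shoulder and guide_mouth below 0.008 m and angle between the x axis of rod_center and the x axis of guide_mouth, either way round below 0.07 rad and x of rod_tip in the frame of guide_exit above 0.1 m and linear speed of rod below 0.02 m/s and horizontal distance between post_center and mat_center below 0.045 m and angle between post_center's own z axis and vertical below 0.1 rad and height (world z) of post_center below 0.053 m); the robot touches nothing.
It fails at once if the post is knocked over (angle between post_center's own z axis and vertical above 0.7 rad).
It fails at once if a bystander is moved by more than 25 mm (distance of any of power_brick, mirror_mount, lens_tube, screwdriver from where it was at the start of the episode above 0.025 m).
It also fails if it takes over 72 s, if anything falls off the work surface, if the arm or the gripper's body presses on something with over 40 N, if the wrist force passes 120 N, or if a joint passes its speed limit or range.

## Working session

There is one attempt and no reset: what is moved stays moved. The work goes in short steps, Python scripts to look and compute and a tool call to move; the robot and the scene stay as the last step left them, time stands still between calls to the robot, and variables do not carry over. Pictures are saved under pics/ and viewed, and the job is handed in when it is done.

Besides the shell and the picture viewer there is one more tool, called after "Emit:" in YAML: its name, and indented under it one key for each argument. carry_out: Moves the arm, as the interface text tells. Its arguments: {"type":"object","properties":{"translation":{"type":"array","items":{"type":"array","items":{"type":"number"}}},"turn":{"type":"array","items":{"type":"number"}},"gripper":{"type":"array","items":{"type":"number"}},"squeeze":{"type":"number"}},"required":["translation","turn","gripper"]}

```bash
mkdir -p pics; python3 - <<'E'
from cell import telemetry, read_camera, get_calibration
import cv2
o=telemetry.get_obs(); print(o)
for n in("scene","top","wrist"):
    c=get_calibration(n); print(n,c)
    cv2.imwrite(f"pics/{n}0.png",cv2.cvtColor(read_camera(n),cv2.COLOR_RGB2BGR))
E
```

```text
{'time_s': 0.0, 'qpos': array([-71.21206097,  18.44076359,  -4.0141033 ,  83.17452177,
         1.29637843,  78.5431601 ,  -3.26037526]), 'joint_velocities': array([ 0.03967673,  0.00475932,  0.05263344,  0.06338845,  0.00684454,
       -0.16233132, -0.01359758]), 'effort': array([-6.89612830e-05, -4.91294217e+01, -4.03931066e-01, -3.12520158e+01,
       -6.38339971e-02,  4.40702587e-02,  1.99071592e-04]), 'tool_pos': array([0.20054738, 0.61770939, 0.22944536]), 'tool_rot': array([1.79992345e+02, 1.13128034e-01, 7.20203393e+01]), 'force': array([ 0.35731327, -0.22714213, -0.66904491]), 'wrist_torque': array([-0.00129199, -0.00266265, -0.00085838]), 'grip_width': 0.08709736871490269}
scene {'fx': 498.07756699736933, 'fy': 498.07756699736933, 'cx': 252.98879996471825, 'cy': 193.52709250630272, 'R': array([[ 0.77225585,  0.6352879 ,  0.00549454],
       [ 0.34499896, -0.41208703, -0.84330303],
       [-0.53347598,  0.6531413 , -0.53741028]]), 't': array([-0.43328978, -0.16385534,  1.57241459])}
top {'fx': 463.8056101460242, 'fy': 463.8056101460242, 'cx': 258.4951155779869, 'cy': 196.0182642306309, 'R': array([[-1.29144648e-02, -9.99916157e-01, -9.45886491e-04],
       [-9.93949267e-01,  1.29405805e-02, -1.09075184e-01],
       [ 1.09078279e-01, -4.68484434e-04, -9.94033053e-01]]), 't': array([-0.01111087,  0.58186937,  1.10549582])}
wrist {'fx': 308.1483967485827, 'fy': 308.1483967485827, 'cx': 259.0915765779875, 'cy': 193.39869862827106, 'R': array([[ 3.08807757e-01,  9.51124431e-01, -2.92765888e-04],
       [ 9.06796713e-01, -2.94322686e-01,  3.01817624e-01],
       [ 2.86979949e-01, -9.34691027e-02, -9.53365636e-01]]), 't': array([-0.64972626, -0.03619323,  0.3894305 ])}
```

View pics/scene0.png

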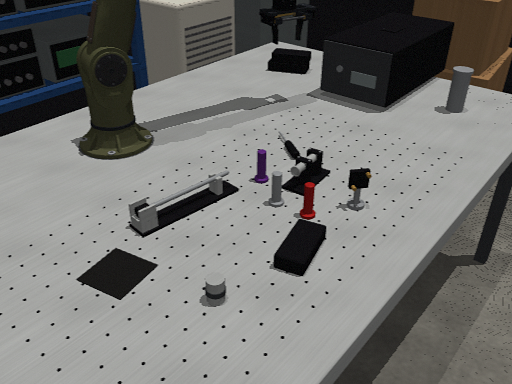

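View pics/top0.png

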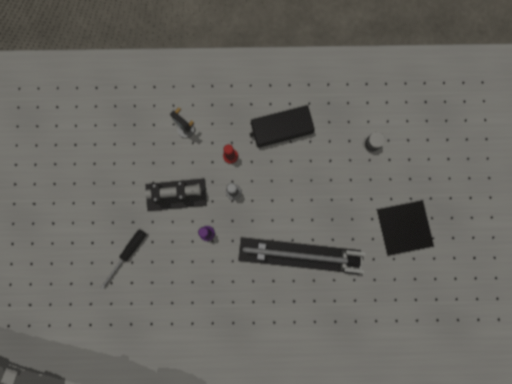

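View pics/wrist0.png

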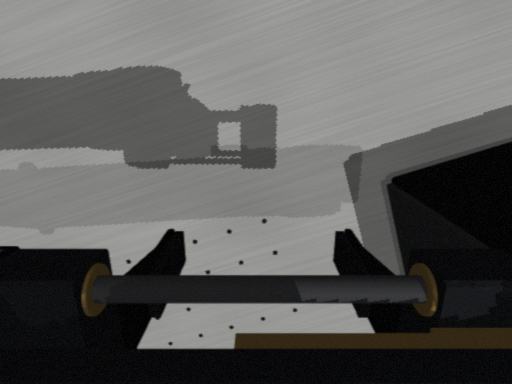

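The scene image shows the steel post at (277,190), with a purple post at (262,165) and a red one at (309,200). The guide is at (307,170), the rod on its rest at (187,205) and the mat at (118,272). In the top view the steel post is at (232,190), guide (177,193), rod (300,254), mat (405,228). The grey post at top (232,190) fits the description: it is plain steel and stands before the mouth. I'll confirm with enlarged crops.

```bash
cat > h.py <<'E'
import numpy as np, cv2
from cell import telemetry, read_camera, get_calibration
def shot(n,name):
    c=get_calibration(n); im=cv2.cvtColor(read_camera(n),cv2.COLOR_RGB2BGR); cv2.imwrite(f"pics/{name}.png",im); return im,c
def ray(c,u,v):
    d=np.array([(u-c['cx'])/c['fx'],(v-c['cy'])/c['fy'],1.]); R=c['R']; return -R.T@c['t'], R.T@d
def plane(c,u,v,z):
    o,d=ray(c,u,v); return o+d*(z-o[2])/d[2]
def tri(c1,p1,c2,p2):
    A=[];b=[]
    for c,p in((c1,p1),(c2,p2)):
        o,d=ray(c,*p); d/=np.linalg.norm(d); P=np.eye(3)-np.outer(d,d); A.append(P); b.append(P@o)
    A=np.vstack(A); return np.linalg.lstsq(A,np.hstack(b),rcond=None)[0]
def proj(c,X):
    q=c['R']@np.asarray(X)+c['t']; return c['fx']*q[0]/q[2]+c['cx'],c['fy']*q[1]/q[2]+c['cy']
def crop(im,x0,y0,w,h,k,name):
    cv2.imwrite(f"pics/{name}.png",cv2.resize(im[y0:y0+h,x0:x0+w],None,fx=k,fy=k,interpolation=cv2.INTER_CUBIC))
def local(p,yaw,tcp):  # world -> tool coords (tool down, rpy 180,0,yaw)
    pass
E
python3 - <<'E'
from h import *
t=cv2.imread("pics/top0.png"); s=cv2.imread("pics/scene0.png")
crop(t,140,140,130,100,6,"tc1"); crop(t,230,190,210,90,3.8,"tc2"); crop(s,240,120,130,110,5,"sc1"); crop(s,120,150,130,90,6,"sc2")
E
```

```text
(no output)
```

View pics/tc1.png

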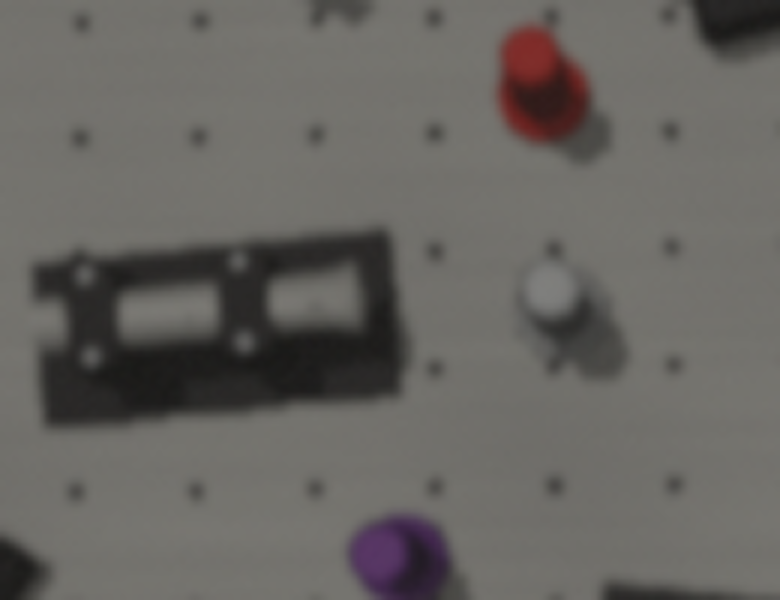

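View pics/tc2.png

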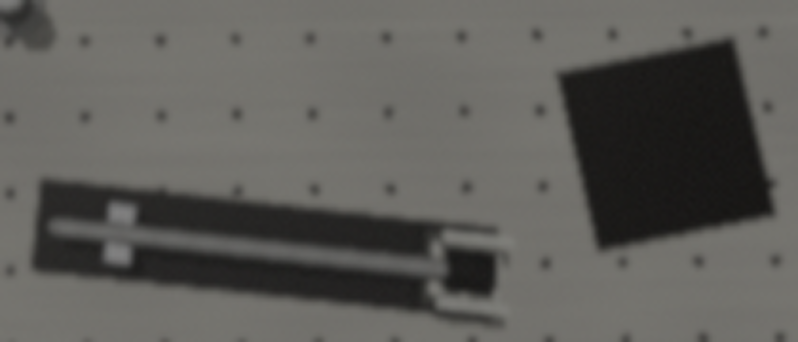

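View pics/sc1.png

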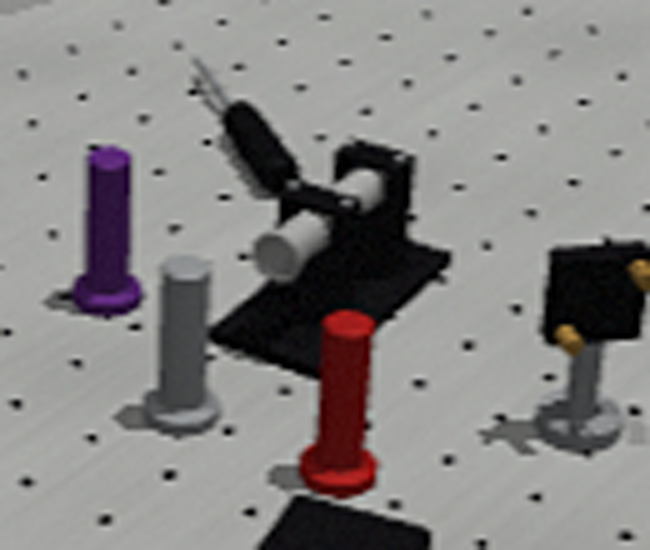

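View pics/sc2.png

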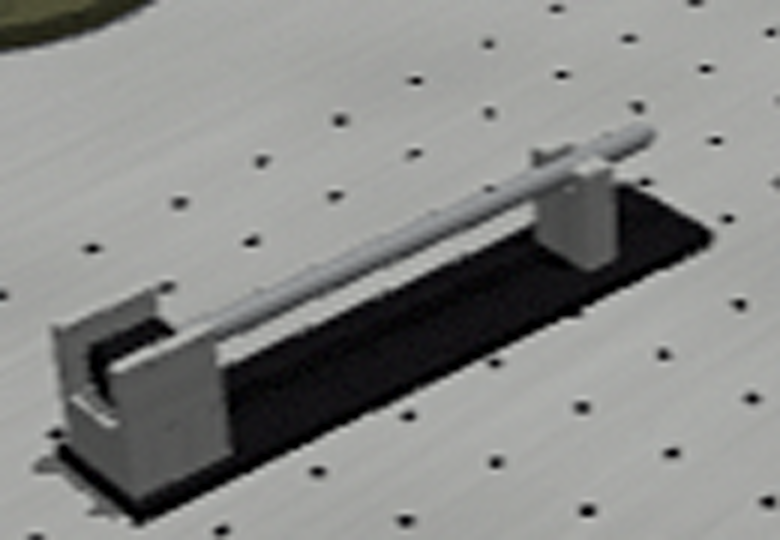

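The crops confirm it: the grey, uncoloured post (top 231,188) stands before the flared mouth (tc1 360,296). The red post (tc1 530,60) and purple post (tc1 395,550) stay alone. Now I measure.

```bash
python3 - <<'E'
from h import *
T=get_calibration("top"); S=get_calibration("scene")
f=lambda u,v,x0,y0,k:(x0+(u+.5)/k-.5,y0+(v+.5)/k-.5)
a=lambda u,v:f(u,v,140,140,6); b=lambda u,v:f(u,v,230,190,3.8); s=lambda u,v:f(u,v,240,120,5); r=lambda u,v:f(u,v,120,150,6)
np.set_printoptions(precision=4,suppress=True)
print("post top@90",plane(T,*a(549,290),.09),plane(S,*s(187,265),.09),"tri",tri(T,a(549,290),S,s(187,265)))
print("mouth@60 top",plane(T,*a(362,296),.06),"scene",plane(S,*s(276,256),.06), "tri",tri(T,a(362,296),S,s(276,256)))
print("far@60",plane(T,*a(36,323),.06))
im=cv2.imread("pics/top0.png")
for nm,p in(("g",[(33,265),(385,232),(402,392),(48,427)]),):
    q=[plane(T,*a(*x),.008) for x in p]
    print(nm,q,[np.degrees(np.arctan2(*(q[i]-q[j])[[1,0]])) for i,j in((0,1),(3,2))])
g=cv2.cvtColor(im,cv2.COLOR_BGR2GRAY)
m=(g<60).astype(np.uint8); m[:, :370]=0; m[:, 440:]=0; m[:195]=0;m[262:]=0
m=cv2.morphologyEx(m,cv2.MORPH_OPEN,np.ones((7,7)))
cs=cv2.findContours(m,0,1)[0]; c=max(cs,key=cv2.contourArea); rc=cv2.minAreaRect(c);print(rc)
print("mat",plane(T,*rc[0],.003))
# rod tip/knob ends
print("rod tip",plane(T,*b(50,227),.05), "shoulder",plane(T,*b(430,266),.05), "knob mid", plane(T,*b(472,269),.05))
q=[plane(T,*b(*x),.008) for x in((42,180),(33,268))];print("rest tip end",q)
print("rod tip scene",plane(S,*r(650,134),.05),"tri",tri(T,b(50,227),S,r(650,134)))
print("hough rod")
# rod line fit: brightness-weighted centroid per column
P=[]
for u in range(272,340):
    v0=int(b(50+(u-243)*3.8,227+(u-243)*.102*3.8)[1]); col=g[v0-5:v0+6,u].astype(float)-40; col[col<0]=0
    P.append(plane(T,u,(col*np.arange(v0-5,v0+6)).sum()/col.sum(),.05)[:2])
P=np.array(P,np.float32); l=cv2.fitLine(P,cv2.DIST_HUBER,0,.01,.01).ravel(); print(l,np.degrees(np.arctan2(l[1],l[0])))
E
```

```text
post top@90 [0.5951 0.045  0.09  ] [0.5996 0.046  0.09  ] tri [0.5969 0.0464 0.0885]
mouth@60 top [0.5975 0.1214 0.06  ] scene [0.5991 0.1254 0.06  ] tri [0.5988 0.1225 0.0608]
far@60 [0.5884 0.2515 0.06  ]
g [array([0.619 , 0.2658, 0.008 ]), array([0.631 , 0.1184, 0.008 ]), array([0.5636, 0.1113, 0.008 ]), array([0.5509, 0.2586, 0.008 ])] [np.float64(94.66839928335169), np.float64(94.92971787102127)]
((405.03326416015625, 227.6597442626953), (47.15422439575195, 47.439762115478516), 78.2317123413086)
mat [ 0.5007 -0.3833  0.003 ]
rod tip [0.4523 0.0204 0.05  ] shoulder [ 0.425 -0.217  0.05 ] knob mid [ 0.4228 -0.2432  0.05  ]
rest tip end [array([0.4826, 0.0268, 0.008 ]), array([0.4258, 0.0332, 0.008 ])]
rod tip scene [0.4573 0.0214 0.05  ] tri [0.4539 0.022  0.0484]
hough rod
[ 0.1218  0.9926  0.4348 -0.1317] 83.003334
```

```bash
cat > go.py <<'E'
import sys
from h import *
from scipy.spatial.transform import Rotation as Ro
o=telemetry.get_obs(); p=o['tool_pos']; R=Ro.from_euler('xyz',o['tool_rot'],degrees=True)
np.set_printoptions(precision=4,suppress=True)
print('t',o['time_s'],'tcp',p,o['tool_rot'],'F',o['force'],'w',round(o['grip_width'],4),'q',o['qpos'])
a=[float(x) for x in sys.argv[1:]]
if len(a)>=3:
    d=R.inv().apply(np.array(a[:3])-p)*100; print('shift cm',d.round(2),'dist mm',np.linalg.norm(d)*10)
if len(a)==4:
    t=-(a[3]-o['tool_rot'][2]); t=(t+180)%360-180; print('turn rad',np.radians(t).round(4))
E
python3 go.py 0.597 0.046 0.20 60; python3 - <<'E'
from h import *
T=get_calibration("top")
print(plane(T,140+545/6,140+95/6,.008),plane(T,140+400/6,140+560/6,.008))
E
```

```text
t 0.15 tcp [0.2006 0.6179 0.2297] [179.993    0.0844  72.0217] F [-1.0825 -0.0248  0.0865] w 0.0872 q [-71.2134  18.4291  -4.0149  83.1586   1.2967  78.542   -3.2608]
shift cm [-42.15  55.36   3.04] dist mm 696.4598650536185
turn rad 0.2098
[0.6873896 0.0499374 0.008    ] [0.49279482 0.11117376 0.008     ]
```

Emit:
carry_out:
  translation:
    - [-2, 2.6, 0]
    - [-5.5, 7.3, 0]
    - [-9.2, 12, 0]
    - [-12.9, 16.8, 0]
    - [-16.6, 21.6, 0]
  turn: [0, 0, 0.05, 0.1, 0.15]
  gripper: [1, 1, 1, 1, 1]

```text
time_s: 0.78
tool_pos: [0.3557, 0.3918, 0.2304]
tool_rot: [180.0, -0.0, 63.3]
force: [0.3, 1.2, -0.4]
grip_width: 0.087
```

```bash
python3 go.py 0.597 0.046 0.16 60
```

```text
t 0.775 tcp [0.3557 0.3918 0.2304] [179.9992  -0.0084  63.3339] F [ 0.3385  1.1655 -0.4315] w 0.087 q [-55.6542   3.6443   5.2487 100.5056  -0.3447  75.8572  13.0021]
shift cm [-20.08  37.08   7.04] dist mm 427.50299264659765
turn rad 0.0582
```

Emit:
carry_out:
  translation:
    - [-2.8, 5.2, 0.5]
    - [-5.7, 10.5, 1]
    - [-8.6, 15.8, 2]
    - [-11.5, 21.1, 3]
    - [-14.4, 26.4, 4]
  turn: [0.058, 0.058, 0.058, 0.058, 0.058]
  gripper: [1, 1, 1, 1, 1]

```text
time_s: 1.4
tool_pos: [0.5273, 0.1452, 0.1903]
tool_rot: [180.0, -0.0, 60.1]
force: [0.1, 0.5, 0.6]
grip_width: 0.087
```

```bash
python3 go.py 0.597 0.046 0.16 60
```

```text
t 1.4 tcp [0.5273 0.1452 0.1903] [179.9952  -0.0349  60.1211] F [0.0939 0.4859 0.5985] w 0.087 q [-37.416    7.1833  20.9176 101.8388  -2.7209  71.4378  44.3379]
shift cm [-5.13 10.98  3.03] dist mm 124.97328513403927
turn rad 0.0021
```

Emit:
carry_out:
  translation:
    - [-2, 4.3, 1]
    - [-4, 8.5, 2]
    - [-5.1, 11, 3]
    - [-5.1, 11, 3]
  turn: [0, 0, 0, 0]
  gripper: [1, 1, 1, 1]

```text
time_s: 1.9
tool_pos: [0.5965, 0.0447, 0.1593]
tool_rot: [-180.0, 0.2, 59.8]
force: [-0.8, 0.2, 1.0]
grip_width: 0.0871
```

```bash
python3 go.py 0.597 0.046 0.06 60; python3 - <<'E'
from h import *
im,c=shot("wrist","w1"); im2,c2=shot("top","t1")
print(proj(c,[.597,.046,.09]),proj(c,[.597,.122,.06]))
E
```

```text
t 1.9 tcp [0.5965 0.0447 0.1593] [-179.9653    0.1524   59.8414] F [-0.7771  0.1619  0.9607] w 0.0871 q [-28.5428  15.4259  25.5858  96.9057  -6.9358  69.3725  58.542 ]
shift cm [ 0.16 -0.02  9.93] dist mm 99.31408947068275
turn rad -0.0028
(np.float64(260.501987307844), np.float64(209.2019446065442)) (np.float64(340.34997228266286), np.float64(152.90827174715503))
```

View pics/w1.png

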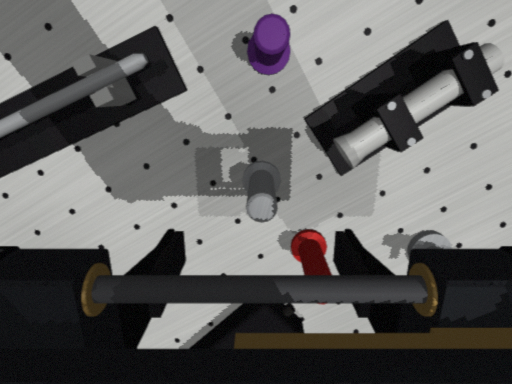

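The wrist view shows the post top at (262,206), 3 px from my prediction. The mouth is near (343,158) and the rod tip at (143,61). I enlarge it for better axis numbers.

```bash
python3 - <<'E'
from h import *
im=cv2.imread("pics/w1.png"); crop(im,310,30,200,150,4,"w1g"); crop(im,0,30,190,140,4,"w1r")
E
```

```text
(no output)
```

View pics/w1g.png

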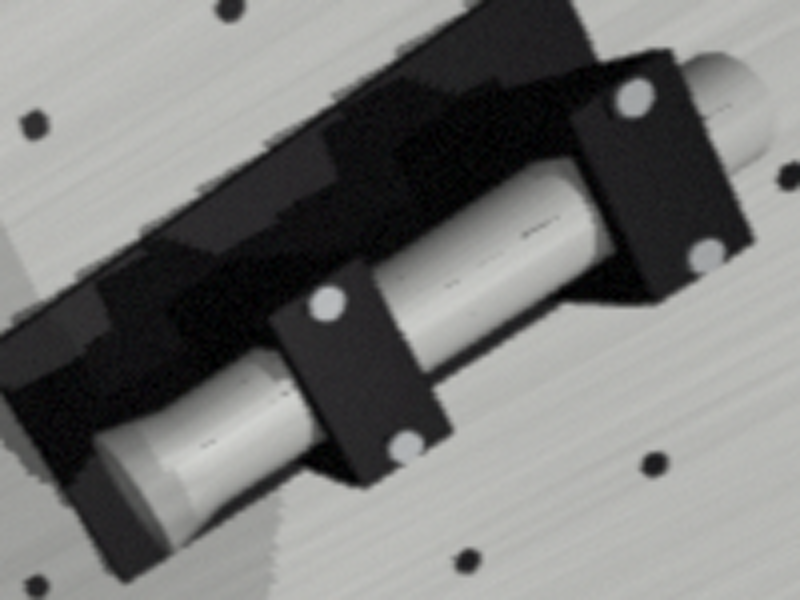

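View pics/w1r.png

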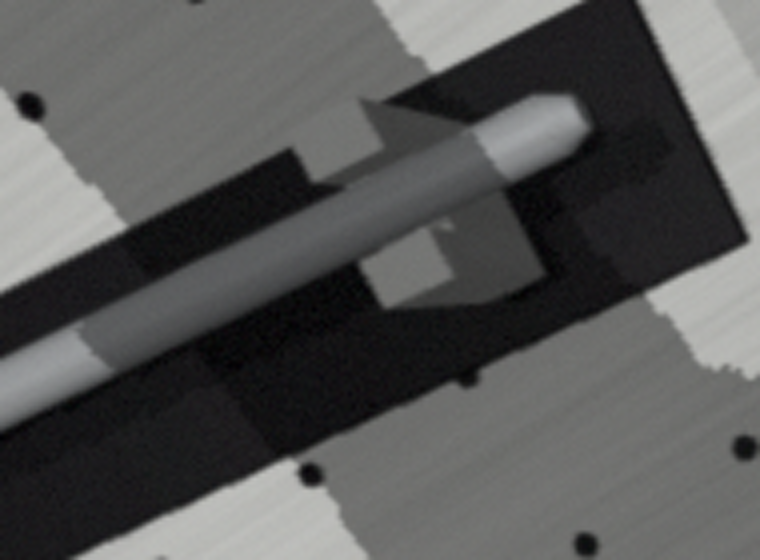

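```bash
python3 - <<'E'
from h import *
np.set_printoptions(precision=4,suppress=True)
c=get_calibration("wrist")
g=lambda u,v:(310+(u+.5)/4-.5,30+(v+.5)/4-.5); r=lambda u,v:((u+.5)/4-.5,30+(v+.5)/4-.5)
print("mouth",plane(c,*g(138,495),.06))
for z in(.077,.079):
    a=plane(c,*g(366,375),z);b=plane(c,*g(670,176.5),z);d=b-a;print("clamps",a,b,np.linalg.norm(d),np.degrees(np.arctan2(d[1],d[0])), a-.045*d/np.linalg.norm(d))
print("tip",plane(c,*r(590,118),.05))
p1=plane(c,*r(510,153),.05);p2=plane(c,*r(60,364),.05);d=p1-p2;print("rod",p1,p2,np.degrees(np.arctan2(d[1],d[0])))
T=get_calibration("top");t0=cv2.imread("pics/top0.png")
print("post",plane(c,262,206,.09))
E
```

```text
mouth [0.5985 0.1286 0.06  ]
clamps [0.5943 0.1727 0.077 ] [0.5889 0.233  0.077 ] 0.06053993161158751 95.10591000966939 [0.5983 0.1279 0.077 ]
clamps [0.5937 0.172  0.079 ] [0.5883 0.2318 0.079 ] 0.06002639796827903 95.1059100096694 [0.5977 0.1272 0.079 ]
tip [0.4565 0.0278 0.05  ]
rod [0.4538 0.0103 0.05  ] [ 0.4399 -0.0956  0.05  ] 82.53563979651314
post [0.5952 0.052  0.09  ]
```

Emit:
carry_out:
  translation:
    - [0.1, 0, 4]
    - [0.1, 0, 8]
    - [0.1, 0, 10.4]
    - [0.1, 0, 10.4]
  turn: [0, 0, 0, 0]
  gripper: [1, 1, 1, 1]

```text
time_s: 2.5
tool_pos: [0.595, 0.0505, 0.055]
tool_rot: [-179.8, 0.1, 60.2]
force: [-0.6, -0.2, 0.6]
grip_width: 0.0873
```

Emit:
carry_out:
  translation:
    - [0, 0, 0]
    - [0, 0, 0]
    - [0, 0, 0]
    - [0, 0, 0]
    - [0, 0, 0]
  turn: [0, 0, 0, 0, 0]
  gripper: [0.6, 0.45, 0.2, 0, 0]
  squeeze: 20

```text
time_s: 3.12
tool_pos: [0.5971, 0.0486, 0.0567]
tool_rot: [180.0, -0.0, 60.1]
force: [-0.1, 0.3, 0.0]
grip_width: 0.0451
```

```bash
python3 go.py; python3 - <<'E'
from h import *
im,c=shot("wrist","w2"); im,c=shot("top","t2"); crop(im,180,140,130,100,6,"t2c")
E
```

```text
t 3.125 tcp [0.5971 0.0486 0.0567] [179.9903  -0.0161  60.099 ] F [-0.102   0.2778  0.0247] w 0.0451 q [-27.3876  21.479   24.2505 102.2867 -10.183   58.3674  60.8335]
```

View pics/w2.png

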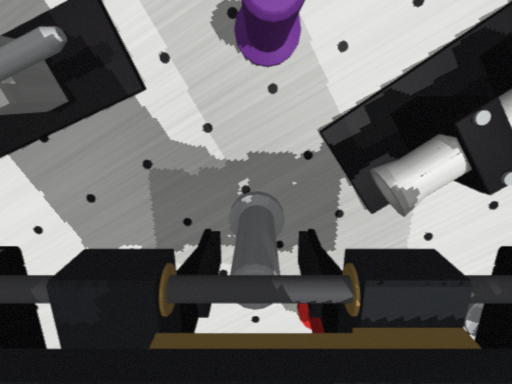

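The post (foot at 257,215) sits between the jaws, which are still closing. I keep closing.

Emit:
carry_out:
  translation:
    - [0, 0, 0]
    - [0, 0, 0]
    - [0, 0, 0]
    - [0, 0, 0]
    - [0, 0, 0]
  turn: [0, 0, 0, 0, 0]
  gripper: [0, 0, 0, 0, 0]
  squeeze: 25

```text
time_s: 3.85
tool_pos: [0.5968, 0.0484, 0.0564]
tool_rot: [-180.0, 0.0, 60.1]
force: [-0.7, -1.3, -0.0]
grip_width: 0.0242
```

```bash
python3 go.py 0.5 -0.383 0.12 -7;  python3 - <<'E'
from h import *
im,c=shot("wrist","w3")
E
```

```text
t 3.85 tcp [0.5968 0.0484 0.0564] [-179.9899    0.029    60.096 ] F [-0.7146 -1.3002 -0.0352] w 0.0242 q [-27.3857  21.4997  24.2594 102.3061 -10.165   58.3708  60.8344]
shift cm [-42.22  13.11  -6.34] dist mm 446.64350767436133
turn rad 1.171
```

View pics/w3.png

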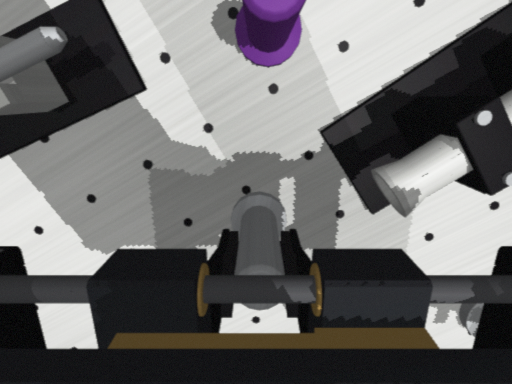

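Emit:
carry_out:
  translation:
    - [0, 0, -1.5]
    - [0, 0, -4.5]
    - [-2, 0.6, -7]
    - [-6, 1.9, -7]
    - [-11, 3.4, -7]
  turn: [0, 0, 0, 0, 0]
  gripper: [0, 0, 0, 0, 0]

```text
time_s: 4.53
tool_pos: [0.5723, -0.063, 0.1279]
tool_rot: [179.9, -0.1, 60.3]
force: [1.2, -1.1, -2.8]
grip_width: 0.0243
```

Emit:
carry_out:
  translation:
    - [-5, 1.5, 0]
    - [-10, 3.1, 0]
    - [-15, 4.6, 0]
    - [-20, 6.2, 0]
    - [-24, 7.4, 0]
  turn: [0.17, 0.34, 0.51, 0.68, 0.85]
  gripper: [0, 0, 0, 0, 0]

```text
time_s: 5.15
tool_pos: [0.5159, -0.3106, 0.1276]
tool_rot: [180.0, -0.1, 11.0]
force: [-0.0, 0.9, -2.3]
grip_width: 0.0241
```

```bash
python3 go.py 0.5 -0.383 0.10 -7
```

```text
t 5.15 tcp [ 0.5159 -0.3106  0.1276] [179.9694  -0.0902  11.0268] F [-0.0494  0.8802 -2.2582] w 0.0241 q [ -6.5071  20.1141  42.6253  98.9135 -14.7436  66.6244  51.2945]
shift cm [-2.95  6.8   2.76] dist mm 79.09917645421041
turn rad 0.3146
```

Emit:
carry_out:
  translation:
    - [-1.5, 3.4, 1]
    - [-2.7, 6, 2.5]
    - [-2.95, 6.8, 4.5]
    - [-2.95, 6.8, 6.3]
    - [-2.95, 6.8, 6.3]
  turn: [0.15, 0.3, 0.31, 0.31, 0.31]
  gripper: [0, 0, 0, 0, 0]

```text
time_s: 5.78
tool_pos: [0.5007, -0.3779, 0.0613]
tool_rot: [-179.8, 0.2, -6.1]
force: [-1.0, 0.4, -2.8]
grip_width: 0.024
```

```bash
python3 go.py 0.5 -0.383 0.0595 -7;  python3 - <<'E'
from h import *
im,c=shot("wrist","w4"); im,c=shot("scene","s4"); crop(im,60,190,160,120,5,"s4c")
E
```

```text
t 5.775 tcp [ 0.5007 -0.3779  0.0613] [-179.804     0.1856   -6.145 ] F [-0.9772  0.4259 -2.8467] w 0.024 q [  0.3551  28.9216  43.9881  98.1718 -22.356   62.3113  45.3175]
shift cm [-0.01  0.51  0.18] dist mm 5.405543634677315
turn rad 0.0149
```

View pics/s4c.png

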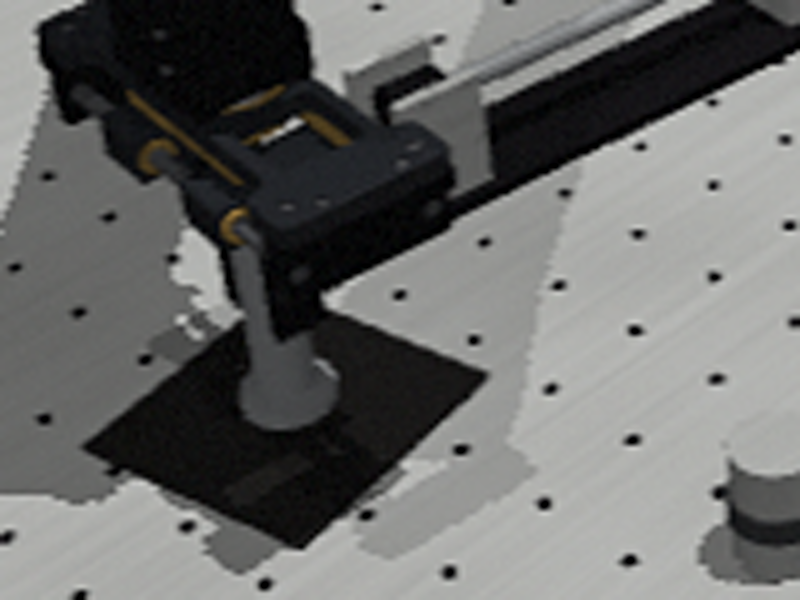

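```bash
python3 go.py 0.5 -0.383 0.0595 -7;  python3 - <<'E'
from h import *
S=get_calibration("scene")
f=lambda u,v:(60+(u+.5)/5-.5,190+(v+.5)/5-.5)
for p in [(85,447),(488,375),(300,548)]: print(plane(S,*f(*p),.003))
print(plane(S,*f(290,390),.012))
E
```

```text
t 5.875 tcp [ 0.5016 -0.3796  0.0635] [-179.9373   -0.0067   -6.191 ] F [ 0.1263  0.74   -3.714 ] w 0.0241 q [  0.3385  28.8161  44.0967  98.0439 -22.3234  62.3067  45.2921]
shift cm [-0.13  0.36  0.4 ] dist mm 5.512109303672846
turn rad 0.0141
[ 0.45800327 -0.45024357  0.003     ]
[ 0.55166484 -0.31311191  0.003     ]
[ 0.57363821 -0.43006396  0.003     ]
[ 0.50360992 -0.37932814  0.012     ]
```

Emit:
carry_out:
  translation:
    - [0.2, 0.1, 0.2]
    - [0.2, 0.1, 0.4]
    - [0.2, 0.1, 0.4]
    - [0.2, 0.1, 0.4]
  turn: [0, 0, 0, 0]
  gripper: [0, 0, 0, 0]

```text
time_s: 6.38
tool_pos: [0.5026, -0.3823, 0.0597]
tool_rot: [-180.0, -0.0, -6.4]
force: [-0.2, 1.0, -3.2]
grip_width: 0.024
```

Emit:
carry_out:
  translation:
    - [0, 0, 0.04]
    - [0, 0, 0.04]
    - [0, 0, 0.04]
    - [0, 0, 0.04]
    - [0, 0, 0.04]
  turn: [0, 0, 0, 0, 0]
  gripper: [0, 0.35, 0.6, 1, 1]

```text
time_s: 7.0
tool_pos: [0.5027, -0.3824, 0.0593]
tool_rot: [180.0, -0.0, -6.4]
force: [0.2, 0.1, 0.3]
grip_width: 0.0528
```

Emit:
carry_out:
  translation:
    - [0, 0, 0]
    - [0, 0, 0]
    - [0, 0, -3]
    - [0, 0, -8]
    - [0, 0, -10]
  turn: [0, 0, 0, 0, 0]
  gripper: [1, 1, 1, 1, 1]

```text
time_s: 7.62
tool_pos: [0.5035, -0.3836, 0.1622]
tool_rot: [179.9, -0.2, -6.4]
force: [-0.1, 0.5, -0.3]
grip_width: 0.0867
```

```bash
python3 go.py 0.432 -0.135 0.16 -7;  python3 - <<'E'
from h import *
im,c=shot("wrist","w5"); im,c=shot("scene","s5"); crop(im,60,150,200,150,4,"s5c")
E
```

```text
t 7.625 tcp [ 0.5035 -0.3836  0.1622] [179.8966  -0.225   -6.38  ] F [-0.0793  0.4696 -0.3058] w 0.0867 q [ -1.8956  23.4275  47.2064  92.4969 -17.948   71.7152  42.1968]
shift cm [ -9.87 -23.91   0.14] dist mm 258.6690234833952
turn rad 0.0108
```

View pics/s5c.png

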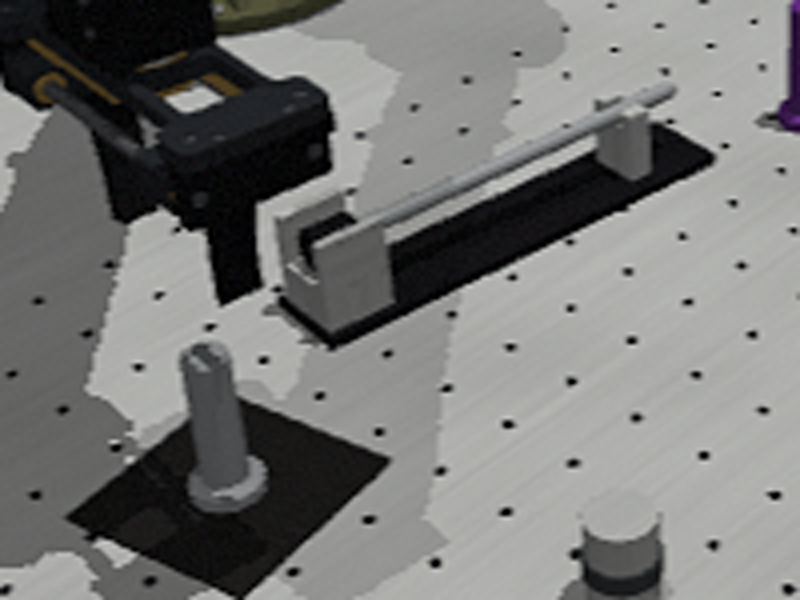

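View pics/w5.png

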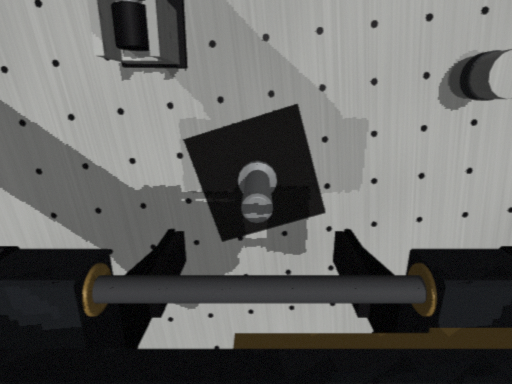

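The post stands on the mat: wrist view has its foot at (257,178) and the mat centre at about (255,172). Next is the rod.

Emit:
carry_out:
  translation:
    - [-1.8, -4.6, 0]
    - [-3.8, -9.8, 0]
    - [-5.8, -15, 0]
    - [-7.8, -20.2, 1]
    - [-9.5, -25, 2]
  turn: [0, 0, 0.01, 0.01, 0.01]
  gripper: [1, 1, 1, 1, 1]

```text
time_s: 8.35
tool_pos: [0.4342, -0.1206, 0.1374]
tool_rot: [-180.0, 0.1, -6.8]
force: [0.3, 0.0, -0.1]
grip_width: 0.0869
```

Emit:
carry_out:
  translation:
    - [0, 0, 0]
    - [0, 0, 0]
  turn: [0, 0]
  gripper: [0.7, 0.6]

```text
time_s: 8.6
tool_pos: [0.4354, -0.1235, 0.1384]
tool_rot: [180.0, 0.1, -6.9]
force: [0.4, -0.3, 1.0]
grip_width: 0.0743
```

```bash
python3 go.py 0.4355 -0.122 0.039 -7.2;  python3 - <<'E'
from h import *
im,c=shot("wrist","w6"); 
print(proj(c,[.4355,-.122,.05]),proj(c,[.453,.021,.05]))
E
```

```text
t 8.6 tcp [ 0.4354 -0.1235  0.1384] [179.9707   0.0606  -6.9019] F [ 0.4475 -0.2665  1.0347] w 0.0743 q [-30.4434  -3.9201  42.0073 117.92     2.9293  65.0817   3.3575]
shift cm [ 0.   -0.15  9.94] dist mm 99.38375576445628
turn rad 0.0052
(np.float64(258.5122352921016), np.float64(200.36781836574858)) (np.float64(258.642633269648), np.float64(1.1002391331080617))
```

View pics/w6.png

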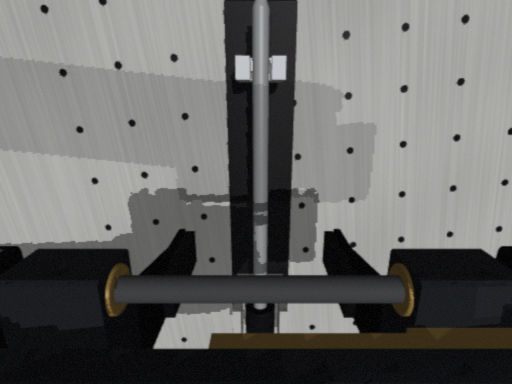

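The rod runs up column 260, centred between the jaws and parallel to the tool y axis. I descend and grip.

Emit:
carry_out:
  translation:
    - [0, 0, 4]
    - [0, 0, 8]
    - [0, -0.1, 9.9]
    - [0, -0.1, 9.9]
    - [0, -0.1, 9.9]
  turn: [0, 0, 0, 0, 0]
  gripper: [0.6, 0.5, 0.5, 0.2, 0]
  squeeze: 25

```text
time_s: 9.28
tool_pos: [0.4367, -0.1235, 0.0409]
tool_rot: [180.0, -0.1, -7.0]
force: [0.2, 0.8, 0.3]
grip_width: 0.0308
```

Emit:
carry_out:
  translation:
    - [0, 0, 0]
    - [0, 0, 0]
    - [0, 0, 0]
    - [0, 0, 0]
    - [0, 0, 0]
  turn: [0, 0, 0, 0, 0]
  gripper: [0, 0, 0, 0, 0]
  squeeze: 30

```text
time_s: 9.9
tool_pos: [0.4367, -0.1224, 0.0408]
tool_rot: [-180.0, -0.1, -6.9]
force: [-1.1, -0.2, 5.8]
grip_width: 0.0111
```

```bash
python3 go.py
```

```text
t 9.9 tcp [ 0.4367 -0.1224  0.0408] [-179.9794   -0.0688   -6.9288] F [-1.1031 -0.1843  5.7854] w 0.0111 q [-29.2449   6.2592  43.7353 123.298   -5.5084  52.2335  10.7657]
```

Emit:
carry_out:
  translation:
    - [0, 0, -1]
    - [0, 0, -3]
    - [0, 0, -5]
    - [0, 0, -6.5]
    - [0, 0, -6.5]
  turn: [0, 0, 0, 0, 0]
  gripper: [0, 0, 0, 0, 0]
  squeeze: 35

```text
time_s: 10.52
tool_pos: [0.4367, -0.1223, 0.106]
tool_rot: [-179.9, -0.1, -6.9]
force: [0.0, 0.1, -3.0]
grip_width: 0.0111
```

```bash
python3 go.py 0.6137 -0.0633 0.09 5.0;  python3 - <<'E'
from h import *
im,c=shot("wrist","w7"); im,c=shot("scene","s7"); crop(im,120,110,200,150,4,"s7c")
E
```

```text
t 10.525 tcp [ 0.4367 -0.1223  0.106 ] [-179.9499   -0.1219   -6.9155] F [ 0.0413  0.132  -3.0164] w 0.0111 q [-30.9864  -1.1041  43.5015 120.0073   0.8009  60.6796   5.2036]
shift cm [16.86 -7.98  1.65] dist mm 187.25961187742035
turn rad -0.208
```

View pics/s7c.png

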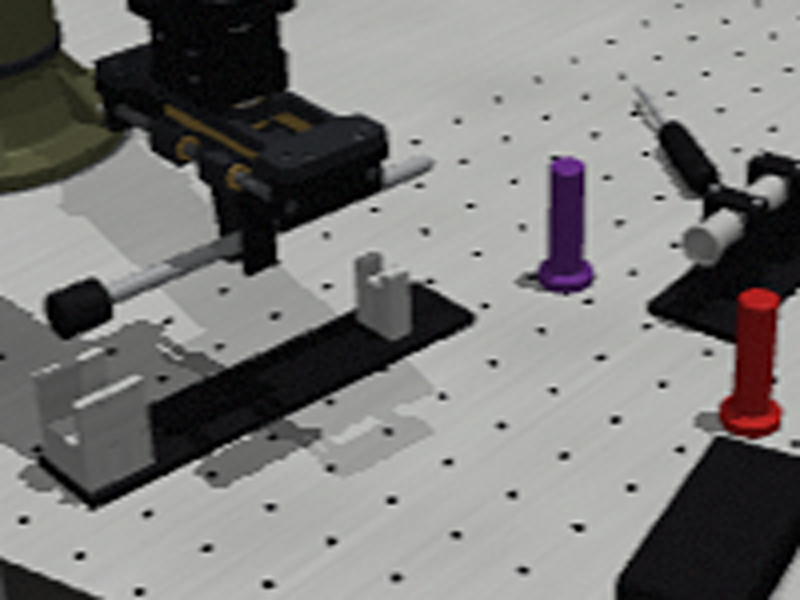

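View pics/w7.png

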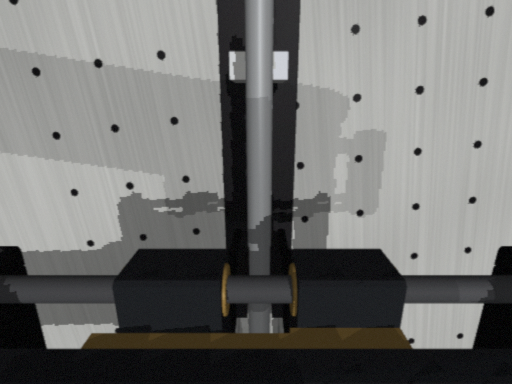

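The rod is held level and clear of the rest. I carry it in front of the mouth.

Emit:
carry_out:
  translation:
    - [3, -0.6, 0]
    - [7, -2.5, 0]
    - [11.5, -5, 0]
    - [15.5, -7.2, 0]
    - [16.9, -8, 0]
  turn: [0, -0.05, -0.1, -0.16, -0.208]
  gripper: [0, 0, 0, 0, 0]

```text
time_s: 11.25
tool_pos: [0.615, -0.0609, 0.103]
tool_rot: [180.0, 0.1, 5.3]
force: [-1.0, -0.2, -3.6]
grip_width: 0.011
```

Emit:
carry_out:
  translation:
    - [0, 0, 2]
    - [0, 0, 4.5]
    - [0, 0, 4.5]
  turn: [0, 0, 0]
  gripper: [0, 0, 0]

```text
time_s: 11.62
tool_pos: [0.6093, -0.0638, 0.0563]
tool_rot: [-180.0, 0.5, 4.9]
force: [-0.7, -0.5, -3.9]
grip_width: 0.011
```

```bash
python3 go.py 0.6137 -0.0633 0.051 5.0;  python3 - <<'E'
from h import *
im,c=shot("wrist","w8"); im,c=shot("scene","s8"); crop(im,220,100,160,120,5,"s8c"); im,c=shot("top","t8"); crop(im,140,130,170,125,4.7,"t8c")
E
```

```text
t 11.625 tcp [ 0.6093 -0.0638  0.0563] [-179.9751    0.4577    4.8663] F [-0.6584 -0.4927 -3.8514] w 0.011 q [-26.8515  25.8657  37.7503 100.2516 -17.787   60.4612  21.9931]
shift cm [ 0.45 -0.01  0.52] dist mm 6.892040908753701
turn rad -0.0023
```

View pics/s8c.png

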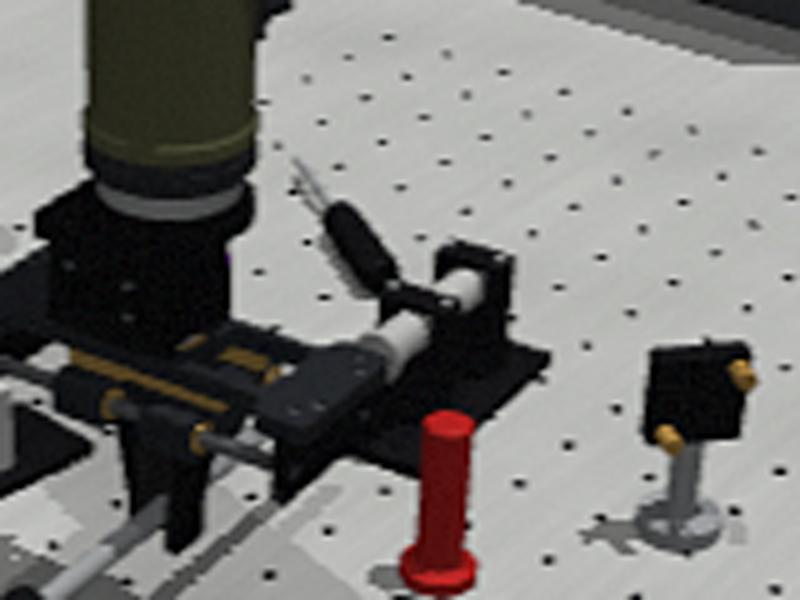

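View pics/w8.png

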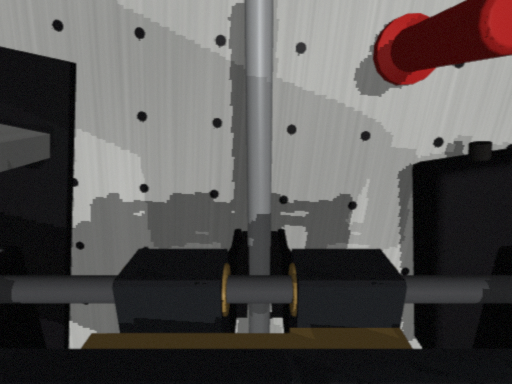

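View pics/t8c.png

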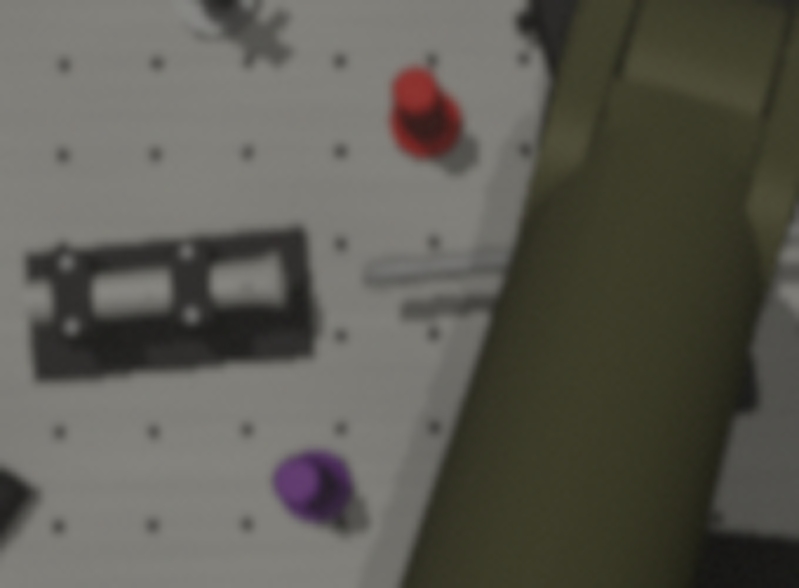

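The top view shows the rod's line, extended to the mouth (t8c 283,279), meeting the rim centre (about 283,278.5). The lateral aim is good, so next I check the settled pose.

```bash
python3 go.py 0.6137 -0.0633 0.0508 5.0; python3 - <<'E'
from h import *
c=get_calibration("top"); np.set_printoptions(precision=4,suppress=True)
g=lambda u,v:(140+(u+.5)/4.7-.5,130+(v+.5)/4.7-.5)
print(plane(c,*g(365,272),.063),plane(c,*g(285,278.5),.06), plane(c,*g(38,299),.06))
E
```

```text
t 11.775 tcp [ 0.6131 -0.0639  0.0604] [179.9961  -0.0094   4.9196] F [ 0.7265 -0.3965 -2.749 ] w 0.0107 q [-26.8797  25.674   37.8245  99.9517 -17.7788  60.4632  22.0011]
shift cm [ 0.06 -0.05  0.96] dist mm 9.614529111261078
turn rad -0.0014
[0.6001 0.0796 0.063 ] [0.5976 0.1207 0.06  ] [0.5888 0.2464 0.06  ]
```

Emit:
carry_out:
  translation:
    - [0.05, 0, 0.95]
    - [0.05, 0, 0.95]
    - [0.05, -1, 0.95]
    - [0.05, -2.5, 0.95]
    - [0.05, -3.5, 0.95]
  turn: [0, 0, 0, 0, 0]
  gripper: [0, 0, 0, 0, 0]

```text
time_s: 12.4
tool_pos: [0.611, -0.026, 0.0508]
tool_rot: [-179.9, -0.0, 5.1]
force: [0.3, 0.3, -3.2]
grip_width: 0.0112
```

```bash
python3 - <<'E'
from h import *
im,c=shot("scene","s9"); crop(im,220,100,160,120,5,"s9c"); im,c=shot("top","t9"); crop(im,140,150,120,90,6.6,"t9c")
E
python3 go.py
```

```text
t 12.5 tcp [ 0.6109 -0.0254  0.0506] [-179.9167   -0.0023    5.1896] F [-1.3468 -0.5884 -2.2236] w 0.0108 q [-29.9655  25.654   37.0322 101.0445 -17.7621  59.2343  18.7513]
```

View pics/s9c.png

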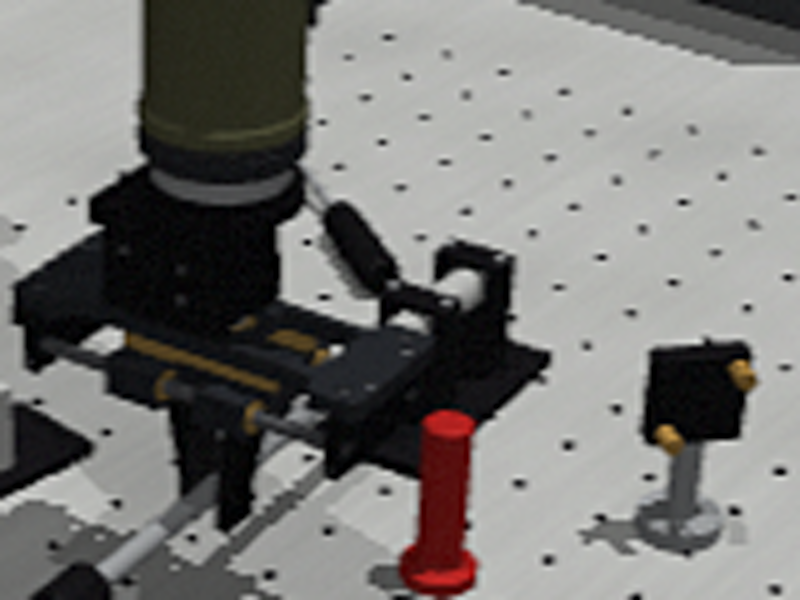

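View pics/t9c.png

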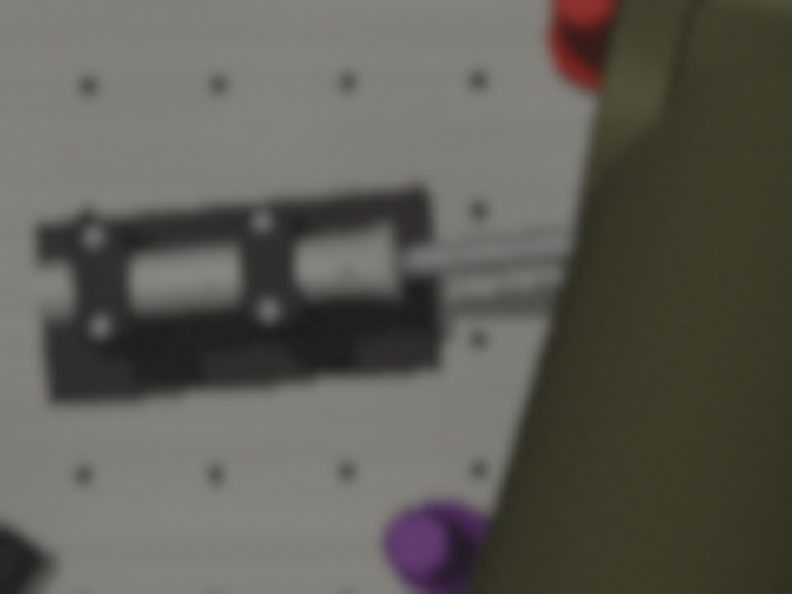

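```bash
python3 - <<'E'
from h import *
im=cv2.imread("pics/s9.png"); crop(im,190,170,120,90,6,"s9d")
c=get_calibration("scene")
g=np.array([.6109,-.0254]); f=np.array([np.cos(np.radians(95.1)),np.sin(np.radians(95.1))])
for z in (.055,.06,.065):
    k=g-f*.119; print(z,[( (u-190)*6,(v-170)*6) for u,v in [proj(c,[*k,z]),proj(c,[*(g-f*.134),z]),proj(c,[*(g-f*.06),z])]])
E
```

```text
0.055 [(np.float64(258.9525911601178), np.float64(310.9624185349868)), (np.float64(234.98010776850845), np.float64(330.43411744110307)), (np.float64(349.0404240090209), np.float64(237.78839114355077))]
0.06 [(np.float64(258.73942011688854), np.float64(300.0666461257533)), (np.float64(234.70657618300504), np.float64(319.48241627221324)), (np.float64(349.0442878888504), np.float64(227.11071296235258))]
0.065 [(np.float64(258.5252187931509), np.float64(289.11821317797296)), (np.float64(234.43171002142788), np.float64(308.47728113400353)), (np.float64(349.0481697763432), np.float64(216.38327132007396))]
```

View pics/s9d.png

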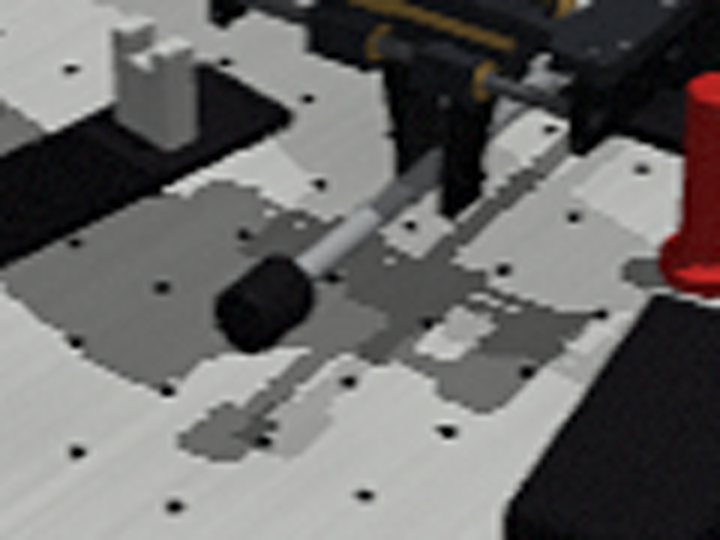

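The knob centre is at s9d (264,304), against (259,300) predicted for a level rod at 60 mm. The rod is level and at the right height, so I feed it.

Emit:
carry_out:
  translation:
    - [0, -1, 0]
    - [0, -2, 0]
    - [0, -3, 0]
    - [0, -4, 0]
    - [0, -5, 0]
  turn: [0, 0, 0, 0, 0]
  gripper: [0, 0, 0, 0, 0]

```text
time_s: 13.12
tool_pos: [0.6065, 0.0222, 0.0507]
tool_rot: [-180.0, -0.0, 5.0]
force: [0.3, -0.2, -2.7]
grip_width: 0.0107
```

```bash
python3 go.py 0.6018 0.0735 0.0508 5.0; python3 - <<'E'
from h import *
im,c=shot("top","t10"); crop(im,140,150,120,90,6.6,"t10c")
E
```

```text
t 13.125 tcp [0.6065 0.0222 0.0507] [-179.9944   -0.0006    4.9937] F [ 0.2825 -0.1553 -2.6659] w 0.0107 q [-34.2841  24.9677  36.5143 101.7172 -17.0606  58.9174  13.5804]
shift cm [-0.02 -5.15 -0.01] dist mm 51.53366170412332
turn rad -0.0001
```

View pics/t10c.png

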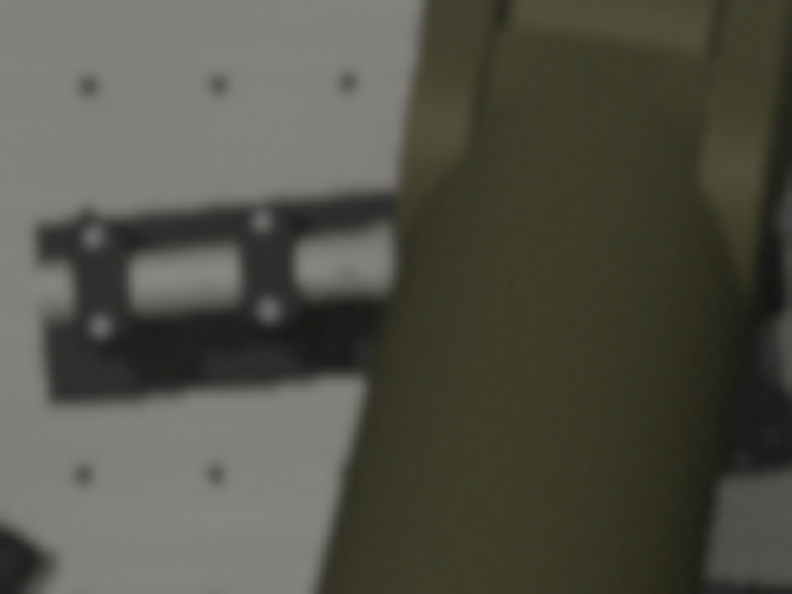

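Emit:
carry_out:
  translation:
    - [0, -1.2, 0]
    - [0, -2.4, 0]
    - [0, -3.6, 0]
    - [0, -4.8, 0]
    - [0, -6, 0]
  turn: [0, 0, 0, 0, 0]
  gripper: [0, 0, 0, 0, 0]

```text
time_s: 13.8
tool_pos: [0.6012, 0.0821, 0.0507]
tool_rot: [-180.0, -0.0, 5.0]
force: [0.9, 0.2, -2.7]
grip_width: 0.0107
```

Emit:
carry_out:
  translation:
    - [0, -0.6, 0]
    - [0, -1, 0]
    - [0, -1, 0]
    - [0, -1, 0]
  turn: [0, 0, 0, 0]
  gripper: [0, 0, 0, 0]

```text
time_s: 14.3
tool_pos: [0.6005, 0.0905, 0.0507]
tool_rot: [180.0, -0.0, 4.9]
force: [0.7, 0.7, -3.1]
grip_width: 0.0108
```

```bash
python3 go.py; python3 - <<'E'
from h import *
im,c=shot("top","t11"); crop(im,100,130,200,120,4,"t11c"); im,c=shot("wrist","w11");im,c=shot("scene","s11"); crop(im,220,110,160,120,5,"s11c")
E
```

```text
t 14.3 tcp [0.6005 0.0905 0.0507] [179.9826  -0.0086   4.9412] F [ 0.653   0.6552 -3.1496] w 0.0108 q [-39.9479  24.7753  35.4676 101.6277 -16.4876  58.8383   6.5963]
```

View pics/w11.png

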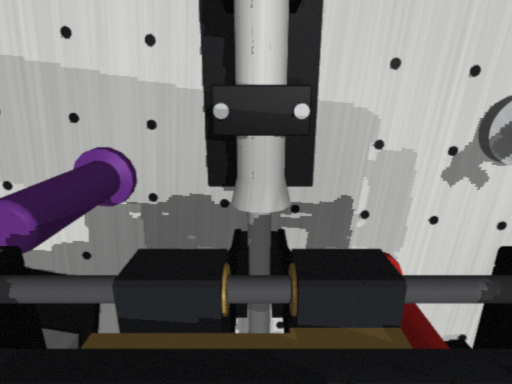

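View pics/s11c.png

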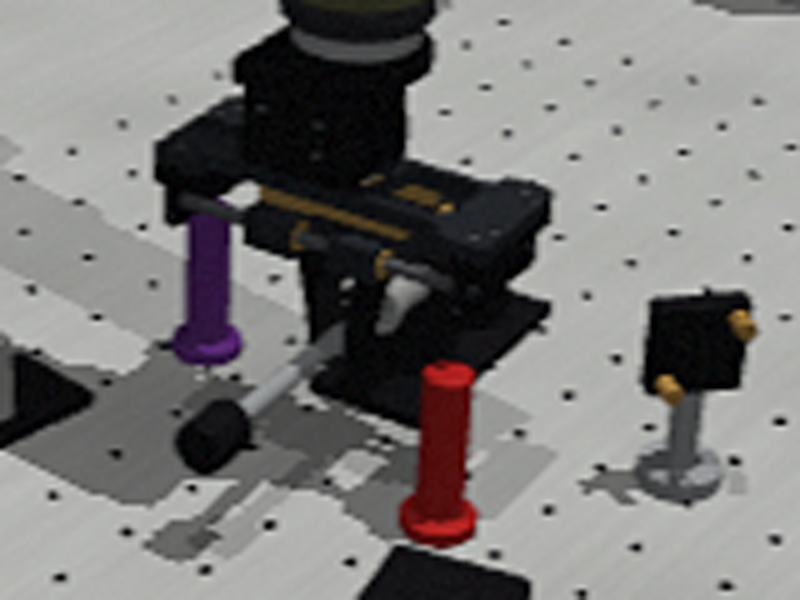

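The rod is inside the tube, centred (wrist: rod col 260, tube col 262). I release it and lift off.

Emit:
carry_out:
  translation:
    - [0, 0, 0]
    - [0, 0, 0]
    - [0, 0, 0]
    - [0, 0, 0]
    - [0, 0, 0]
  turn: [0, 0, 0, 0, 0]
  gripper: [0.4, 0.7, 0.7, 0.7, 0.7]

```text
time_s: 15.08
tool_pos: [0.6005, 0.0912, 0.0508]
tool_rot: [-180.0, -0.0, 5.0]
force: [0.8, -0.2, -0.4]
grip_width: 0.053
```

Emit:
carry_out:
  translation:
    - [0, 0, -2]
    - [0, 0, -5]
    - [0, 3, -6]
    - [0, 7.5, -6]
    - [0, 11.8, -6]
  turn: [0, 0, 0, 0, 0]
  gripper: [0.7, 0.7, 0.7, 0.7, 0.7]

```text
time_s: 15.7
tool_pos: [0.6115, -0.0276, 0.1127]
tool_rot: [-180.0, -0.1, 5.0]
force: [0.7, -0.3, 0.3]
grip_width: 0.0608
```

```bash
python3 go.py; python3 - <<'E'
from h import *
im,c=shot("wrist","w12");im,c=shot("scene","s12"); crop(im,220,110,160,120,5,"s12c")
E
python3 go.py
```

```text
t 15.7 tcp [ 0.6115 -0.0276  0.1127] [-179.9895   -0.1433    5.0217] F [ 0.6806 -0.3303  0.2697] w 0.0608 q [-31.8726  21.6549  39.3442  98.258  -14.9638  65.289   16.7954]
t 15.8 tcp [ 0.611  -0.0341  0.1129] [179.782   -0.1383   4.4759] F [ 0.1512 -0.3624 -0.1246] w 0.061 q [-31.6434  21.6692  39.6472  98.2962 -14.8255  65.2581  16.7113]
```

View pics/w12.png

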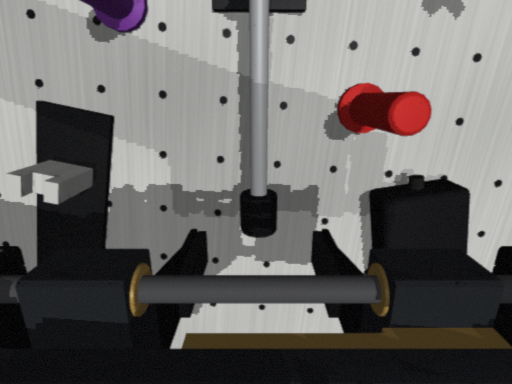

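View pics/s12c.png

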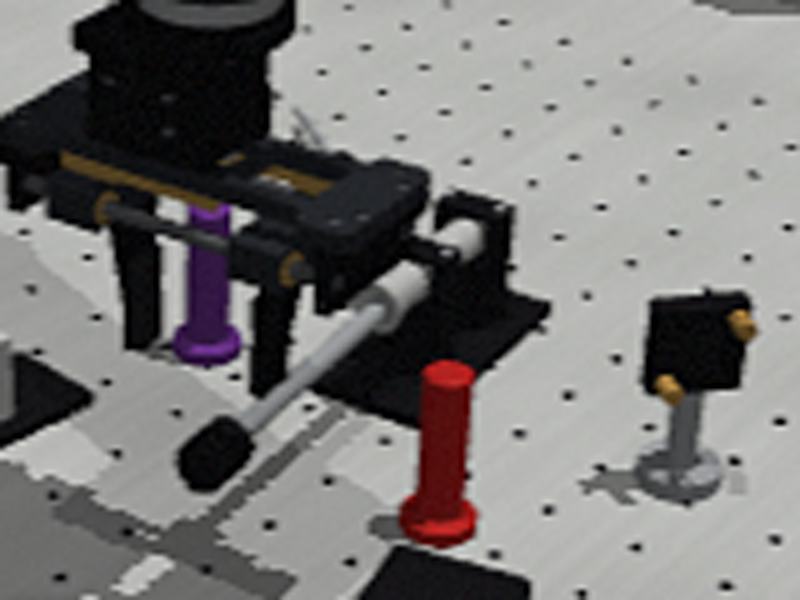

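The rod rests in the tube, its knob sunk slightly. The wrist view shows the knob at (258,213) and its shoulder near (258,193).

```bash
python3 - <<'E'
from h import *
np.set_printoptions(precision=4,suppress=True)
c=get_calibration("wrist"); print(plane(c,258,193,.064),plane(c,258,213,.065),plane(c,258,232,.05))
s=get_calibration("scene"); g=lambda u,v:(220+(u+.5)/5-.5,110+(v+.5)/5-.5)
print(plane(s,*g(215,455),.054))
E
python3 go.py 0.611 -0.028 0.0435 5
```

```text
[ 0.6094 -0.0141  0.064 ] [ 0.6105 -0.0284  0.065 ] [ 0.6121 -0.0497  0.05  ]
[ 0.6172 -0.0325  0.054 ]
t 15.8 tcp [ 0.611  -0.0341  0.1129] [179.782   -0.1383   4.4759] F [ 0.1512 -0.3624 -0.1246] w 0.061 q [-31.6434  21.6692  39.6472  98.2962 -14.8255  65.2581  16.7113]
shift cm [ 0.03 -0.63  6.94] dist mm 69.66428676984167
turn rad -0.0091
```

Emit:
carry_out:
  translation:
    - [0, 0.3, 0]
    - [0, 0.3, 3]
    - [0, 0.3, 6]
    - [0, 0.3, 6.9]
    - [0, 0.3, 6.9]
  turn: [0, 0, 0, 0, 0]
  gripper: [0.7, 0.7, 0.7, 0.7, 0.7]

```text
time_s: 16.42
tool_pos: [0.611, -0.0284, 0.0418]
tool_rot: [-180.0, 0.0, 5.1]
force: [-0.1, -0.7, 0.2]
grip_width: 0.0609
```

```bash
python3 go.py; python3 - <<'E'
from h import *
im,c=shot("wrist","w13");im,c=shot("scene","s13"); crop(im,200,130,140,100,5.6,"s13c")
E
python3 go.py
```

```text
t 16.425 tcp [ 0.611  -0.0284  0.0418] [-179.9865    0.0196    5.0655] F [-0.0613 -0.7422  0.2082] w 0.0609 q [-29.9101  26.4776  37.3467 101.3396 -18.5158  58.4543  19.4344]
t 16.525 tcp [ 0.612 -0.029  0.043] [-179.9919   -0.1152    5.0231] F [ 0.0764 -0.221  -0.742 ] w 0.0607 q [-29.8942  26.4085  37.3988 101.2825 -18.5141  58.4452  19.4382]
```

View pics/w13.png

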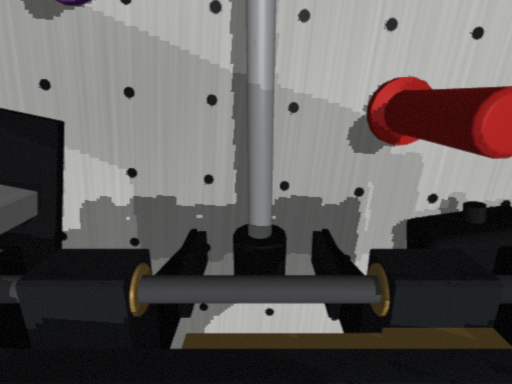

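View pics/s13c.png

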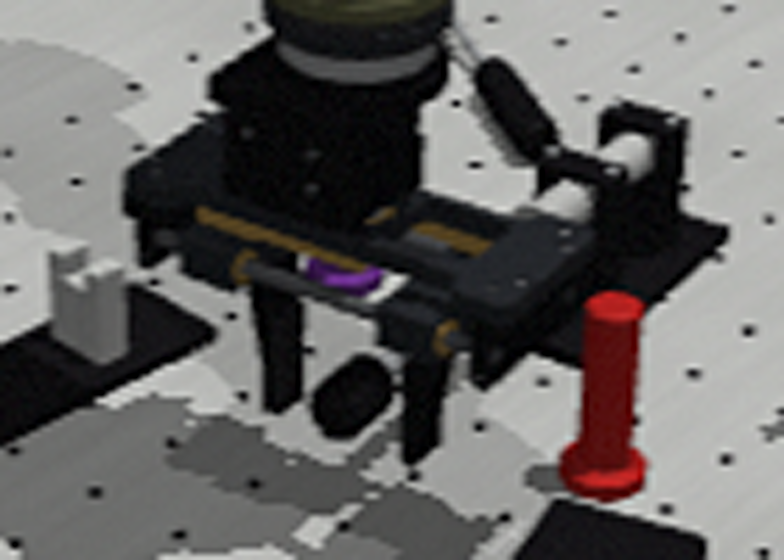

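The knob (w13 260,250; s13c 352,397) sits centrally between the fingers. I close on it.

Emit:
carry_out:
  translation:
    - [0, 0, 0]
    - [0, 0, 0]
    - [0, 0, 0]
    - [0, 0, 0]
    - [0, 0, 0]
  turn: [0, 0, 0, 0, 0]
  gripper: [0.4, 0.2, 0, 0, 0]
  squeeze: 25

```text
time_s: 17.15
tool_pos: [0.611, -0.0294, 0.0417]
tool_rot: [-180.0, -0.0, 5.0]
force: [0.6, -0.0, 0.2]
grip_width: 0.0276
```

Emit:
carry_out:
  translation:
    - [0, 0, 0]
    - [0, 0, 0]
    - [0, 0, -0.25]
    - [0, 0, -0.5]
    - [0, 0, -0.5]
  turn: [0, 0, 0, 0, 0]
  gripper: [0, 0, 0, 0, 0]

```text
time_s: 17.77
tool_pos: [0.611, -0.0294, 0.0467]
tool_rot: [180.0, -0.0, 5.0]
force: [-0.1, 0.3, -2.2]
grip_width: 0.0273
```

```bash
python3 go.py 0.5996 0.105 0.049 5
```

```text
t 17.775 tcp [ 0.611  -0.0294  0.0467] [179.996   -0.0039   4.9956] F [-0.0685  0.2581 -2.2049] w 0.0273 q [-30.0142  26.1057  37.5503 101.1882 -18.2482  58.8992  19.263 ]
shift cm [  0.04 -13.49  -0.23] dist mm 134.8813753692517
turn rad -0.0001
```

Emit:
carry_out:
  translation:
    - [0, -1.2, 0]
    - [0, -2.4, 0]
    - [0, -3.6, 0]
    - [0, -4.8, 0]
    - [0, -6, 0]
  turn: [0, 0, 0, 0, 0]
  gripper: [0, 0, 0, 0, 0]

```text
time_s: 18.4
tool_pos: [0.6058, 0.0313, 0.0468]
tool_rot: [180.0, -0.0, 5.0]
force: [0.3, -1.5, -0.9]
grip_width: 0.0273
```

Emit:
carry_out:
  translation:
    - [0, -1.2, 0]
    - [0, -2.4, 0]
    - [0, -3.6, 0]
    - [0, -4.8, 0]
    - [0, -5.5, 0]
  turn: [0, 0, 0, 0, 0]
  gripper: [0, 0, 0, 0, 0]

```text
time_s: 19.02
tool_pos: [0.602, 0.084, 0.0477]
tool_rot: [179.9, -0.1, 4.9]
force: [0.6, -6.1, 4.8]
grip_width: 0.027
```

```bash
python3 go.py 0.5993 0.105 0.049 5; python3 - <<'E'
from h import *
im,c=shot("wrist","w14");im,c=shot("top","t14"); crop(im,80,140,160,110,5,"t14c")
E
python3 go.py
```

```text
t 19.025 tcp [0.602  0.084  0.0477] [179.8764  -0.1131   4.9435] F [ 0.6042 -6.1305  4.8367] w 0.027 q [-39.8731  25.1451  36.1117 101.7783 -16.9328  58.4839   7.525 ]
shift cm [-0.09 -2.12 -0.13] dist mm 21.255368725405344
turn rad -0.001
t 19.125 tcp [0.6019 0.0855 0.0478] [179.9872  -0.1155   4.9953] F [-1.0497 -2.0274  5.2789] w 0.0276 q [-39.901   25.1405  36.0502 101.7582 -17.032   58.5011   7.5401]
```

View pics/w14.png

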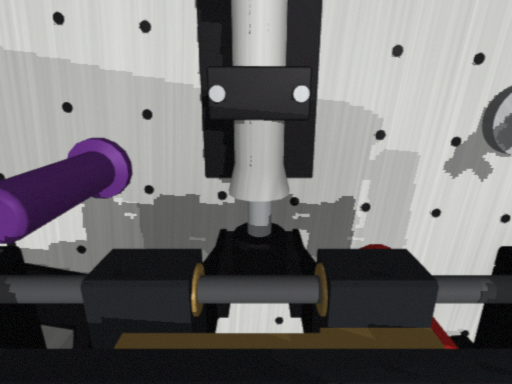

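View pics/t14c.png

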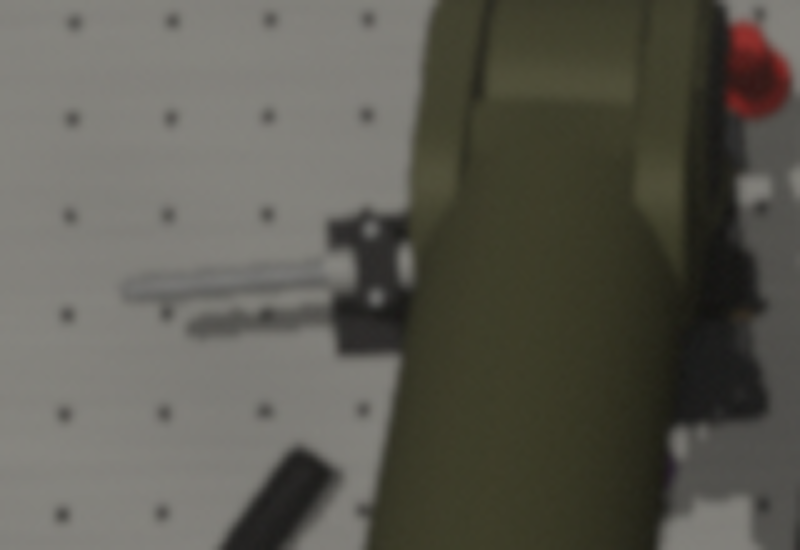

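The tip sticks out beyond the tube and about 20 mm of shaft remains. The 5 N upward force says the knob is about 1 mm low, so I raise slightly while pushing.

Emit:
carry_out:
  translation:
    - [0, 0, -0.12]
    - [0, -0.5, -0.12]
    - [0, -1.0, -0.12]
    - [0, -1.4, -0.12]
    - [0, -1.4, -0.12]
  turn: [0, 0, 0, 0, 0]
  gripper: [0, 0, 0, 0, 0]

```text
time_s: 19.75
tool_pos: [0.6001, 0.0994, 0.0484]
tool_rot: [180.0, -0.0, 5.0]
force: [0.2, -4.2, 5.7]
grip_width: 0.0273
```

```bash
python3 - <<'E'
from h import *
im,c=shot("wrist","w15");im,c=shot("top","t15"); crop(im,80,140,160,110,5,"t15c")
E
python3 go.py
```

```text
t 19.85 tcp [0.6001 0.0994 0.0484] [-179.9982   -0.0373    4.9968] F [-0.7752 -3.6119  5.3107] w 0.0273 q [-41.0071  25.1291  35.8269 101.6196 -16.9202  58.6575   6.1407]
```

View pics/w15.png

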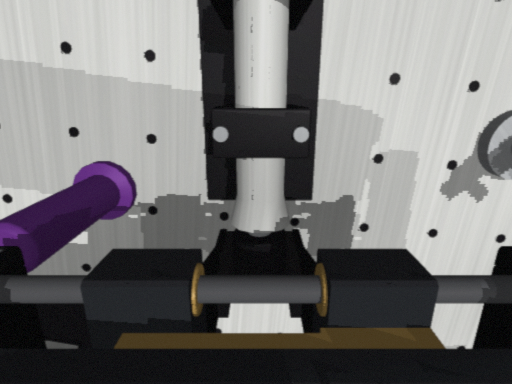

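Emit:
carry_out:
  translation:
    - [0, -0.3, -0.05]
    - [0, -0.6, -0.05]
    - [0, -0.8, -0.05]
    - [0, -0.8, -0.05]
  turn: [0, 0, 0, 0]
  gripper: [0, 0, 0, 0]

```text
time_s: 20.35
tool_pos: [0.5994, 0.1056, 0.0488]
tool_rot: [179.9, -0.0, 4.9]
force: [1.0, -7.4, 7.0]
grip_width: 0.0272
```

Emit:
carry_out:
  translation:
    - [0, -0.2, -0.05]
    - [0, -0.4, -0.05]
    - [0, -0.4, -0.05]
  turn: [0, 0, 0]
  gripper: [0, 0, 0]

```text
time_s: 20.72
tool_pos: [0.5993, 0.1057, 0.049]
tool_rot: [179.6, -0.0, 4.8]
force: [1.6, -13.2, 3.9]
grip_width: 0.0271
```

```bash
python3 - <<'E'
from h import *
im,c=shot("wrist","w16");crop(im,180,150,160,110,5,"w16c"); im,c=shot("top","t16"); crop(im,80,140,160,110,5,"t16c")
E
python3 go.py
```

```text
t 20.825 tcp [0.5993 0.1057 0.0489] [179.6338  -0.0182   4.809 ] F [  1.9716 -12.963    4.4319] w 0.0274 q [-41.841   25.1744  35.8822 101.5044 -16.5243  58.7365   4.935 ]
```

View pics/w16c.png

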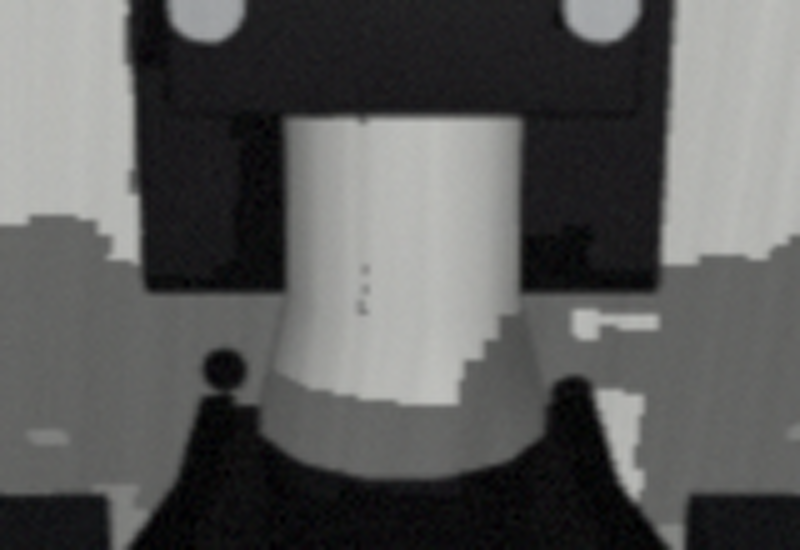

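View pics/t16c.png

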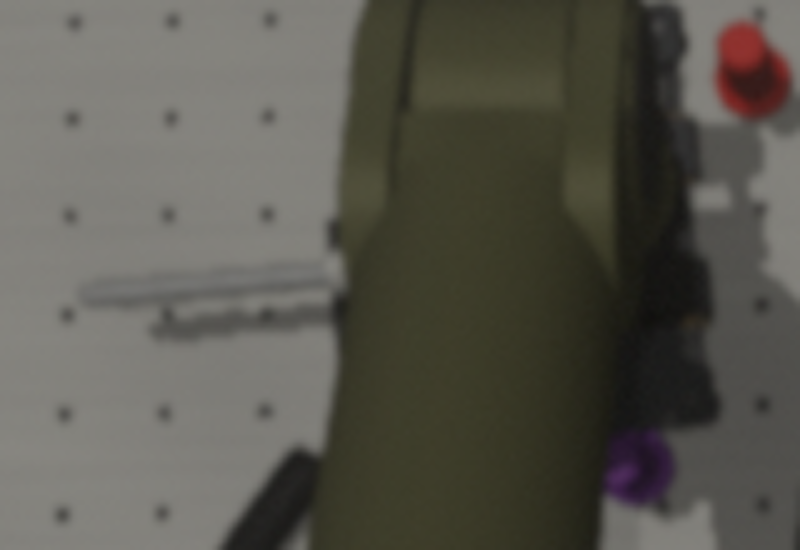

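The knob stopped at the rim: TCP is steady at y = 0.1057 with 13 N of push. w16c shows no gap between the rim and the knob. I unload the push and open.

Emit:
carry_out:
  translation:
    - [0, 0.3, 0]
    - [0, 0.3, 0]
    - [0, 0.3, 0]
    - [0, 0.3, 0]
    - [0, 0.3, 0]
  turn: [0, 0, 0, 0, 0]
  gripper: [0, 0.5, 0.7, 0.8, 0.8]

```text
time_s: 21.45
tool_pos: [0.5986, 0.109, 0.0486]
tool_rot: [-180.0, 0.0, 5.0]
force: [-0.5, 0.4, 0.6]
grip_width: 0.0594
```

Emit:
carry_out:
  translation:
    - [0, 0, 0]
    - [0, 0, -2]
    - [0, 0, -6]
    - [0, 2, -10]
    - [0, 7, -13]
  turn: [0, 0, 0, 0, 0]
  gripper: [0.8, 0.8, 0.8, 0.8, 0.8]

```text
time_s: 22.08
tool_pos: [0.6061, 0.041, 0.1822]
tool_rot: [-179.9, -0.2, 5.3]
force: [0.9, -1.3, -0.6]
grip_width: 0.0697
```

Emit:
carry_out:
  translation:
    - [0, 5, 0]
    - [0, 10, 0]
    - [0, 15, 0]
    - [0, 15, 0]
  turn: [0, 0, 0, 0]
  gripper: [0.8, 0.8, 0.8, 0.8]

```text
time_s: 22.58
tool_pos: [0.6175, -0.118, 0.181]
tool_rot: [179.8, -0.1, 4.5]
force: [-0.0, 0.0, 0.5]
grip_width: 0.0695
```

```bash
python3 - <<'E'
from h import *
im,c=shot("top","t17"); crop(im,60,130,160,110,5,"t17c"); im,c=shot("scene","s17"); crop(im,240,110,130,100,6,"s17c"); cv2.imwrite("pics/s17f.png",im)
E
python3 go.py
```

```text
t 22.675 tcp [ 0.6182 -0.1117  0.1801] [-179.9702   -0.0797    4.8752] F [0.7213 1.4206 0.3586] w 0.0695 q [-26.3769  20.9525  43.2158  91.7407 -14.8814  73.1501  24.1519]
```

View pics/t17c.png

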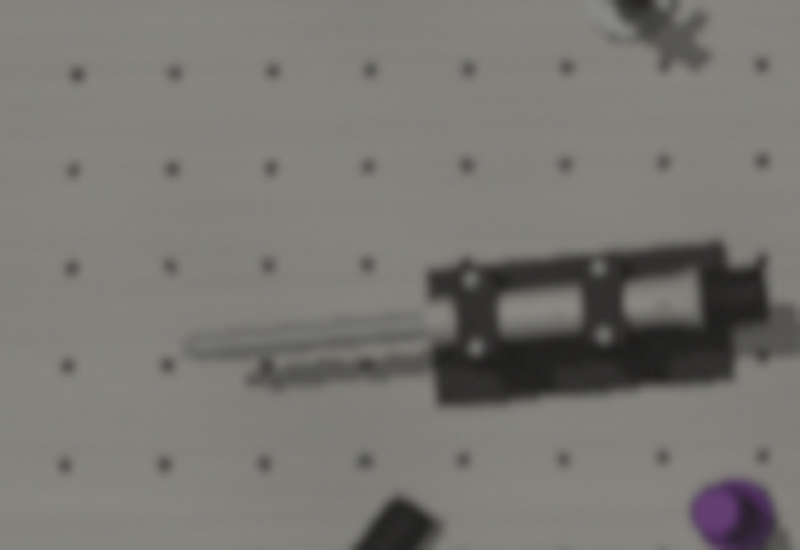

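View pics/s17c.png

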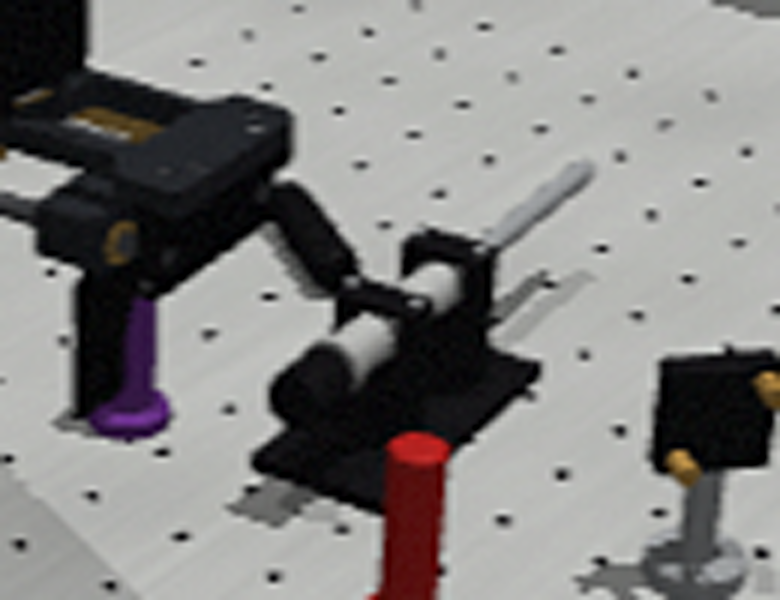

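View pics/s17f.png

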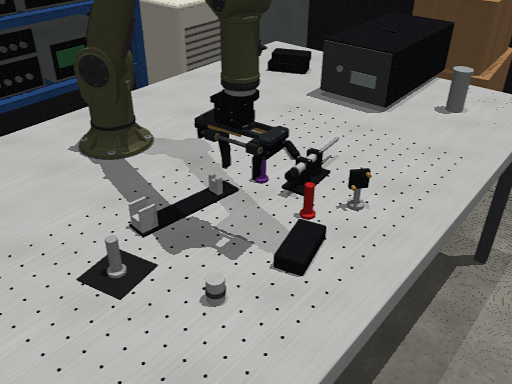

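```bash
python3 - <<'E'
from h import *
c=get_calibration("top"); np.set_printoptions(precision=4,suppress=True)
g=lambda u,v:(60+(u+.5)/5-.5,130+(v+.5)/5-.5)
P={k:plane(c,*g(*v),.06) for k,v in dict(tip=(186,347),exit=(427,321),sh=(702,297),tail=(768,291)).items()}
print(P); print([np.linalg.norm(P['tip']-P[k]) for k in('exit','sh','tail')])
# mouth earlier same cam: (.5976,.1207)
print(np.linalg.norm(P['tip'][:2]-[.5976,.1207]))
im=cv2.imread("pics/t17.png"); crop(im,180,170,50,40,14,"t17z"); im=cv2.imread("pics/s17.png"); crop(im,275,140,60,50,12,"s17z")
E
```

```text
{'tip': array([0.5764, 0.3679, 0.06  ]), 'exit': array([0.5875, 0.2528, 0.06  ]), 'sh': array([0.5973, 0.1212, 0.06  ]), 'tail': array([0.5998, 0.0896, 0.06  ])}
[np.float64(0.11557523211234984), np.float64(0.24753228133031135), np.float64(0.27925400320878263)]
0.24809575729705047
```

View pics/t17z.png

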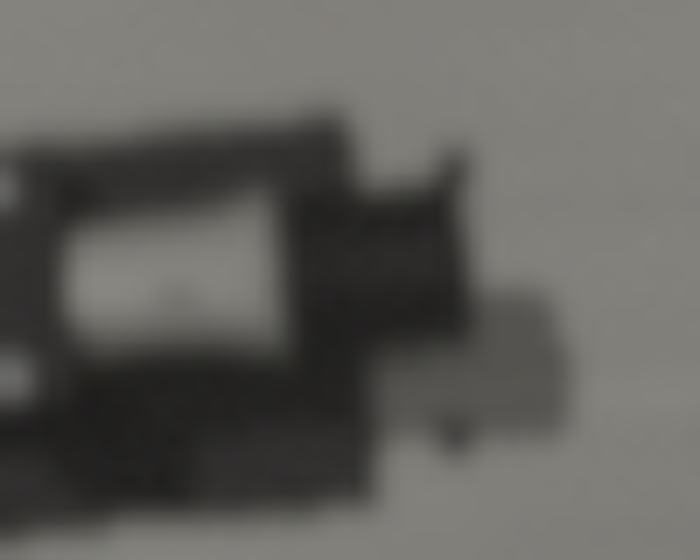

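View pics/s17z.png

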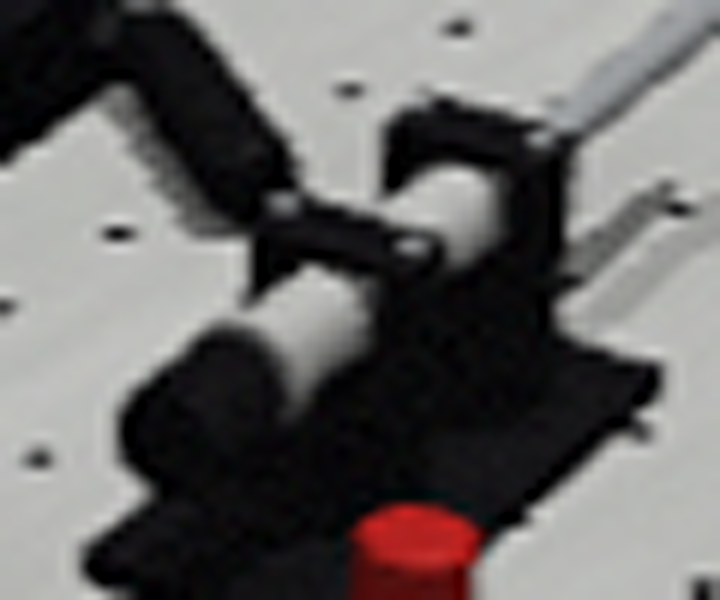

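```bash
python3 - <<'E'
from cell import sign_off
print(sign_off())
E
```

```text
the job is handed in; nothing more can be done
None
```

The job is done and handed in at about 23 s of the allowed 72 s. `sign_off` gave no verdict, so success rests on my own checks.

**What I did:**
- I stood the steel post upright in the middle of the mat and let go.
- I lifted the rod by its bare shaft, fed it about 115 mm into the tube and let go.
- I gripped it again at the knob and pushed it in until it stopped at the mouth under about 13 N, then opened and moved clear.

**Last checks:**
- **Rod:** In the top view the tip is 248 mm past the mouth (250 mm nominal) and 116 mm past the exit (120 mm nominal). I could see no gap between knob and rim.
- **Post:** In the last scene picture it stands upright on the mat. My measurement at placing, a moment before release, put it about 3 mm from the mat's centre. I did not measure it again afterwards.
- **Other objects:** The bystanders and the red and purple posts appear unmoved, judged by eye. I did not measure their positions.

**Disagreement:** The wrist camera read y about 4 to 6 mm higher than the top and scene cameras. I used the top and scene values, and the grasp on the post agreed with them to about 2 mm.

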